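# Load the self-feeding hearth and lay its kindling crib

### The arm

A 7-joint arm with a two-finger parallel gripper is mounted at the origin on the work surface. World frame = base frame: x ahead of the robot, y to its left, z up, the work surface at z = 0. Lengths are in m, angles in rad, forces in N, time in s.
With the tool pointing down it reaches from about 0.35 to 0.9 m from the base axis. Payload 8.1 kg.
Tool frame: the origin (TCP) lies at the very end of the fingers, on their centre line; the grasp point (between the pads) lies manip.grip_depth behind it (manip.grip_depth is the distance from the TCP to the grasp point, in m); z points along the fingers, y is the line along which they close (so a half turn about z gives the same grasp; the last joint's range is limited). The gripper opens to 92 mm and grips with 3 to 60 N. Pads are 19 mm wide; open, the fingers measure 130 mm over their backs; the gripper's body (75 mm by 190 mm) begins 47 mm behind the grasp point.
Start: joints at [1.008, 0.434, 0.025, 1.573, -0.012, 1.134, -0.075], TCP at [0.277, -0.56, 0.191] pointing down, gripper open.
Joint ranges: [-2.62, 2.62], [-0.44, 2.09], [-1.27, 1.32], [0.08, 2.57], [-1.32, 4.46], [0.12, 2], [-2.74, 2.74]. Speed limits (rad/s): [2.22, 2.22, 3.01, 3.01, 3.14, 3.14, 3.14].

### API

Orientations are given as a unit quaternion [x, y, z, w].
In Python, from bench import sensors, snapshot, camera_model, workorder, manip gives the robot as it stands. The module is installed in compiled form; this text tells all that it offers.
- The arm moves only by the tool move_arm, never from a script. Its argument "moves" is a list of rows, each an object of numbers: "dx", "dy", "dz": the shift along the tool's x, y, z in units of 25 mm (1.0 is 25 mm); "twist": the turn about the tool's z in units of 6 degrees (1.0 is 6 degrees); "hand": the opening, from -1 (shut) to 1 (fully open). A call has 1 to 12 rows; each row is the pose to reach, as a shift and turn from the pose commanded when the call began, along the tool's axes at that moment; what a row does not reach only later rows make up. A row lasts 1/10 s, in which the tool goes at most 50 mm and 8.59 degrees, less where a joint would pass 70% of its speed; a pose out of reach is approached as far as the arm can. A call with a gripper value outside its range is refused whole. The fingers move at their own pace and stop on an object; "newtons" is the grip in N (left out, the last holds). Time passes only in rows, so rows that repeat a pose let the fingers close. It gives the time, the measured TCP pose, the force, the opening and the grip force at its end, in the units of the state.
- sensors.get_state(): the state, without advancing time (a new reading comes with each control period).
- snapshot(name): name is "scene" or "top" or "wrist"; returns the picture (420x560x3 uint8, red, green, blue); there is no depth.
- camera_model(name): a dict with "K" (3x3 intrinsics, pixels), "xyz" and "rotation" of the camera in the world; the wrist camera has in their place "T_tool_cam" (4x4, takes a point from camera to tool coordinates, whose origin is the TCP and whose axes are the flange's). Camera axes: x right, y up, looking along -z (the intrinsics and any distortion apply to the point x, -y, -z); pixel columns grow to the right and rows downward; lengths in m; the calibration is good to about 2 mm. A picture is of the moment at which its call begins: read the wrist's pose just before it. camera_model takes no time and is no camera call.
- workorder.sign_off(): hands the job in; it is judged then, once.
The state is a dict: "time_s": time; "qpos": joint angles; "joint_vel": joint speeds; "effort": joint torques, N m; "ee_pos": TCP position; "ee_rot": TCP orientation; "wrist_force": force on the tool from outside, world axes, zero at the start; "wrist_torque": the same for the moment, N m; "width": finger opening in m; "finger_force": force on a finger pad.
Only numpy, scipy, OpenCV 4.12 (cv2) and the standard library are available. Lean on these libraries where they do the work, as an engineer would, in place of code of your own. Each camera call takes 0.05 s, during which the arm holds its last target. There are 200 camera calls.

### The job

Lay the fire: draw the hearth's feed slide right back and load every fuel brick lying on the slab into the upright magazine, the red firelighter first, then the light-brown wood, and the black charcoal, if there is one, last; once they are all in, push the slide fully in to feed the firelighter out onto the hearth plate, leave it lying there in front of the outlet, and draw the slide fully back again. Also lay the kindling crib in the yellow square, at any time: the two dark sticks flat on the plate side by side, their centre lines about 85 mm apart, and the two pale sticks level across them at right angles, equally far apart. Leave the lid, jar, plate and soap dispenser where they are.

Things in the scene. Friction and masses are not known exactly. Their poses are not given: they have to be found in the camera images.
- feeder: Gravity-fed hearth, a fixed steel fixture on the slab. Origin on the slab under the magazine's centre; z up, x across, fuel feeds along -y. All runs on a floor plate whose top is at z = 12 mm: slide channel behind the magazine (y 57 to 290 mm), magazine (y +-57 outside), then the open flat hearth plate, 160 mm wide (y -57 to -334 mm).
- mag_floor (a point): Centre of the magazine's floor, 12 mm above the slab. Bricks lie here one on another, their length along feeder y. The front (-y) wall has an outlet 48 mm high at the floor, as wide as the shaft, through which the lowest brick leaves
- mag_mouth (a point): Centre of the magazine's open top, 170 mm above its floor; flared lips rise 19 mm more. The shaft is 105 mm (feeder y) by 49 mm (x) inside. Its x sides are open over y = +-30 mm from floor to top, so fingers holding a brick across its width can go down there
- crib_centre (a point): Centre of the yellow 150 mm square painted on the hearth plate, at the plate's top surface, 243.5 mm along -y from the magazine's centre
- slide (a joint): Feed slide travel in m: 0 = fully back, 0.120 = fully in (along feeder -y). Stays where left; 2 N of friction, up to 10 N more under a stack. An aluminium bar 36 mm wide, 22 mm high, top 34 mm above the slab; its nose is 2 mm behind the shaft at 0. Pushed in, it ejects the lowest brick and carries the rest on its back; they drop when it is drawn back. Starts partly in.
- slide_grip (a point): Grip point on the slide's orange upright handle, 16 mm across (feeder x), 40 mm along y, 67 mm high; the point is 15 mm below its top and moves with the slide. At full push the handle is 45 mm from the magazine's rear wall: take it with the fingers closing along feeder x
- starter: Red firelighter brick, 90 x 40 x 40 mm, about 0.15 kg. Origin at its centre, x along its 90 mm length. Starts lying flat on the slab at the left; a white band round its middle
- wood_a: Light-brown pressed-wood brick, 90 x 40 x 40 mm, about 0.15 kg. Origin at its centre, x along its 90 mm length. Starts lying flat on the slab at the left; may be absent
- wood_b: Another light-brown pressed-wood brick, 90 x 40 x 40 mm, about 0.15 kg. Origin at its centre, x along its 90 mm length. Starts lying flat on the slab at the left; may be absent
- char: Black charcoal brick, 90 x 40 x 40 mm, about 0.15 kg. Origin at its centre, x along its 90 mm length. Starts lying flat on the slab at the left; may be absent
- dark_a: Dark-brown square kindling stick, 140 x 26 x 26 mm, about 60 g. Origin at its centre, x along its length. Starts lying on the slab at the right, ahead of the robot
- dark_b: Second dark-brown square kindling stick, 140 x 26 x 26 mm, about 60 g. Origin at its centre, x along its length. Starts lying on the slab at the right, ahead of the robot
- pale_a: Pale square kindling stick, 140 x 26 x 26 mm, about 60 g. Origin at its centre, x along its length. Starts lying on the slab at the right, ahead of the robot
- pale_b: Second pale square kindling stick, 140 x 26 x 26 mm, about 60 g. Origin at its centre, x along its length. Starts lying on the slab at the right, ahead of the robot
- cooker_lid: Steel pressure-cooker lid, 204 mm across, 50 mm high, with a side handle reaching 210 mm out; a bystander. Origin under its centre
- jar: Blue ceramic jar, 100 mm across, 115 mm tall; a bystander. Origin under its centre
- plate: Blue plastic plate, 210 mm across, 22 mm high; a bystander. Origin under its centre
- dispenser: Empty clear soap dispenser with a white push head, 68 mm across, 173 mm tall; a bystander. Origin under its centre
Mind the look-alikes: they are no part of the job. What is shaped like the dark_a but green or pink is not meant.

How it is judged:
By the outcome, as a careful person would: the job done as asked, in the order asked, and still so for the second after the job is handed in, with the robot touching nothing.
Of wood_a, wood_b, char only 1 to 3 are there at a start; the rules pass over those that are not, and their reading is None.
At some moment in a run one of pale_a, pale_b may be knocked a few centimetres aside while the robot is not near it.
Once in a run the grip may slacken for a moment while it holds something.
It also fails if it takes over 210 s, if anything falls off the work surface, if the arm or the gripper's body presses on something with over 40 N, if the wrist force passes 120 N, or if a joint passes its speed limit or range.

## Working session

There is one attempt and no reset: what is moved stays moved. The work goes in short steps, Python scripts to look and compute and a tool call to move; the robot and the scene stay as the last step left them, time stands still between calls to the robot, and variables do not carry over. Pictures are saved under pics/ and viewed, at most 14 in all, crops included, and the job is handed in when it is done.

Besides the shell and the picture viewer there is one more tool, called after ">>>" as name([rows], argument=value, ...), one row to a line, values as JSON. move_arm: Moves the arm, as the interface text tells. Its arguments: {"type":"object","properties":{"moves":{"type":"array","items":{"type":"object","properties":{"dx":{"type":"number"},"dy":{"type":"number"},"dz":{"type":"number"},"twist":{"type":"number"},"hand":{"type":"number"}}}},"newtons":{"type":"number"}},"required":["moves"]}

```bash
mkdir -p pics; ls; python3 - <<'E'
from bench import sensors, snapshot, camera_model, workorder, manip
import cv2,numpy as np
print(sensors.get_state()); print(manip.grip_depth)
for n in("scene","top","wrist"):
    m=camera_model(n); print(n,m)
    im=snapshot(n); cv2.imwrite(f"pics/{n}0.png",im[:,:,::-1])
a=cv2.imread("pics/top0.png"); cv2.imwrite("pics/top0b.png",cv2.resize(a,(800,600),interpolation=cv2.INTER_CUBIC))
E
```

```text
pics
{'time_s': 0.0, 'qpos': array([ 1.00839089,  0.4351999 ,  0.02498711,  1.57407721, -0.01159661,
        1.13400637, -0.07508857]), 'joint_vel': array([-7.87036906e-04,  1.40295601e-05,  8.65650280e-04,  9.42928515e-04,
       -1.00382038e-03,  1.72763615e-03,  8.29518317e-04]), 'effort': array([ 2.02876501e-03, -6.67855954e+01,  9.85342786e-01, -3.14450955e+01,
       -6.08766871e-02,  4.32056480e-02,  1.34619095e-04]), 'ee_pos': array([ 0.27704697, -0.55961827,  0.19036722]), 'ee_rot': array([ 9.73696202e-01,  2.27848874e-01, -2.47867261e-04, -7.32089977e-04]), 'wrist_force': array([ 0.34271203, -0.25687639,  0.21382028]), 'wrist_torque': array([-0.06173847,  0.03030601,  0.01735022]), 'finger_force': 0.0, 'width': 0.09172272381706212}
0.0188
scene {'K': array([[453.86099405,   0.        , 275.20310441],
       [  0.        , 453.86099405, 211.04524081],
       [  0.        ,   0.        ,   1.        ]]), 'xyz': array([ 1.23369509, -0.65282776,  1.12079676]), 'rotation': array([0.33714981, 0.15532656, 0.38646935, 0.84430155])}
top {'K': array([[457.28923974,   0.        , 268.81336638],
       [  0.        , 457.28923974, 208.88233351],
       [  0.        ,   0.        ,   1.        ]]), 'xyz': array([ 0.2442518 , -0.04298685,  1.60699868]), 'rotation': array([-0.06418715,  0.06596248,  0.7076786 , -0.70051406])}
wrist {'K': array([[364.83953952,   0.        , 284.1181678 ],
       [  0.        , 364.83953952, 214.19678957],
       [  0.        ,   0.        ,   1.        ]]), 'T_tool_cam': array([[-5.47401252e-05,  9.69882743e-01,  2.43572293e-01,
         6.46088362e-02],
       [ 9.99999806e-01,  2.04114803e-04, -5.88027926e-04,
        -1.93911596e-04],
       [-6.20034848e-04,  2.43572213e-01, -9.69882566e-01,
        -1.94501470e-01],
       [ 0.00000000e+00,  0.00000000e+00,  0.00000000e+00,
         1.00000000e+00]])}
```

View pics/top0b.png

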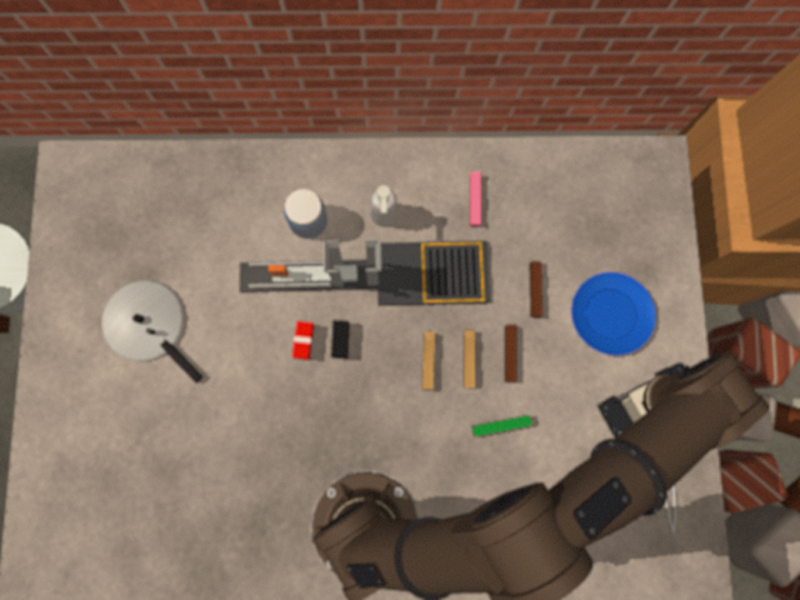

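View pics/scene0.png

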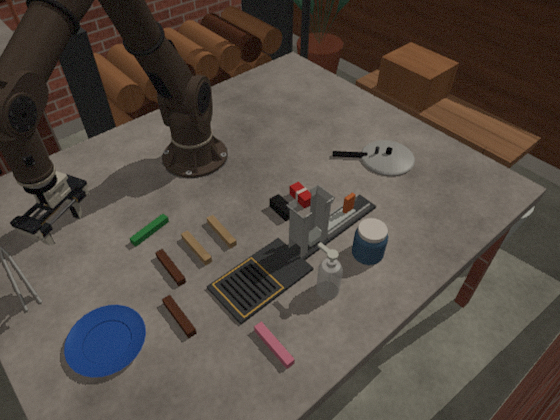

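The top view shows the feeder at about (365,272) and feeding to the right. The red brick is at (303,340) and the black one at (341,340); there is no wood brick. The pale sticks are at (429,360) and (469,360), the dark sticks at (511,353) and (536,289). The look-alikes are pink at (476,199) and green at (503,426). The slide handle is orange, at (277,269).

```bash
cat > h.py <<'E'
from bench import sensors, snapshot, camera_model, workorder, manip
import cv2,numpy as np
from scipy.spatial.transform import Rotation as R
def cam(name):
    m=camera_model(name)
    if name=="wrist":
        s=sensors.get_state(); T=np.eye(4); T[:3,:3]=R.from_quat(s["ee_rot"]).as_matrix(); T[:3,3]=s["ee_pos"]
        T=T@np.array(m["T_tool_cam"]); return m["K"],T[:3,3],T[:3,:3]
    return m["K"],np.array(m["xyz"]),R.from_quat(m["rotation"]).as_matrix()
def unproj(c,px,z):
    K,p,Rm=c; px=np.atleast_2d(np.asarray(px,float))
    d=np.linalg.solve(K,np.c_[px,np.ones(len(px))].T).T*[1,-1,-1]@Rm.T
    return p+d*((z-p[2])/d[:,2])[:,None]
def proj(c,X):
    K,p,Rm=c; q=(np.atleast_2d(X)-p)@Rm*[1,-1,-1]; u=q@K.T; return u[:,:2]/u[:,2:]
def shot(name,file,scale=1,crop=None):
    c=cam(name); im=snapshot(name)[:,:,::-1].copy(); np.savez("pics/"+file+".npz",im=im,K=c[0],p=c[1],R=c[2])
    a=im if crop is None else im[crop[1]:crop[3],crop[0]:crop[2]]
    cv2.imwrite(f"pics/{file}.png",cv2.resize(a,None,fx=scale,fy=scale,interpolation=cv2.INTER_CUBIC)); return c,im
def load(file):
    d=np.load("pics/"+file+".npz"); return (d["K"],d["p"],d["R"]),d["im"]
COL=dict(red=((0,150,80),(6,255,255)),dark=((0,90,20),(14,255,110)),pale=((12,80,110),(22,200,255)),black=((0,0,0),(180,120,38)),orange=((6,180,150),(14,255,255)),yellow=((18,150,130),(30,255,255)))
def blobs(c,im,col,z,amin=60):
    m=cv2.inRange(cv2.cvtColor(im,cv2.COLOR_BGR2HSV),*map(np.array,COL[col]))
    m=cv2.morphologyEx(m,cv2.MORPH_CLOSE,np.ones((5,5)))
    for k in cv2.findContours(m,cv2.RETR_EXTERNAL,cv2.CHAIN_APPROX_NONE)[0]:
        if cv2.contourArea(k)<amin: continue
        W=unproj(c,k[:,0],z)[:,:2]
        (x,y),(w,h),a=cv2.minAreaRect((W*1000).astype(np.float32))
        a=a if w>=h else a+90
        print(col,"px",k[:,0].mean(0).round(),"world mm",round(x,1),round(y,1),"size",round(max(w,h)),round(min(w,h)),"yaw",round((a+90)%180-90,1))
def go(x,y,z,yaw=None):
    """units to bring GRASP point to x,y,z (m), tool closing line (tool y) at angle yaw deg (mod 180)"""
    s=sensors.get_state(); M=R.from_quat(s["ee_rot"]).as_matrix()
    d=M.T@(np.array([x,y,z-manip.grip_depth])-s["ee_pos"])/0.025
    t=0
    if yaw is not None:
        cur=np.degrees(np.arctan2(M[1,1],M[0,1])); t=((cur-yaw)+90)%180-90
    print("d",d.round(2),"twist",round(t/6,2),"alt",round((t-np.sign(t)*180)/6,2),"q7",s["qpos"][6].round(2),"t",round(s["time_s"],1))
E
python3 - <<'E'
from h import *
c,im=shot("top","t1")
for k,z in(("red",.04),("black",.04),("dark",.026),("pale",.026),("orange",.09),("yellow",.012)): blobs(c,im,k,z,25)
cv2.imwrite("pics/t1c.png",cv2.resize(im[145:290,150:400],None,fx=3.2,fy=3.2,interpolation=cv2.INTER_CUBIC))
E
```

```text
red px [516. 345.] world mm 71.2 -863.2 size 90 28 yaw 51.6
red px [525. 338.] world mm 92.6 -892.7 size 117 25 yaw 48.7
red px [539. 335.] world mm 104.8 -940.1 size 96 25 yaw 44.3
red px [535. 251.] world mm 380.5 -962.0 size 75 16 yaw -1.0
red px [524. 241.] world mm 416.3 -924.4 size 111 24 yaw -6.5
red px [212. 238.] world mm 437.1 149.2 size 90 42 yaw -7.5
red px [49. 62.] world mm 1091.4 755.9 size 66 33 yaw -85.7
red px [96. 66.] world mm 1079.9 585.2 size 65 37 yaw 3.3
red px [37. 45.] world mm 1172.0 803.4 size 146 36 yaw -78.0
red px [221.  47.] world mm 1151.5 129.3 size 62 38 yaw -76.8
red px [425.  41.] world mm 1169.9 -636.1 size 97 16 yaw 89.5
red px [55. 34.] world mm 1207.4 743.0 size 158 16 yaw 89.5
red px [ 5. 39.] world mm 1192.2 928.1 size 55 45 yaw 5.6
red px [309.  32.] world mm 1206.8 -204.5 size 102 16 yaw 89.5
red px [506.  36.] world mm 1183.6 -945.3 size 63 46 yaw 33.8
red px [120.  29.] world mm 1227.1 496.0 size 91 52 yaw -85.3
red px [67. 25.] world mm 1248.3 704.1 size 90 17 yaw 89.5
red px [228.  24.] world mm 1246.8 98.2 size 166 17 yaw 89.5
red px 
[... 2240 characters left out ...]
ark px [517. 178.] world mm 695.9 -959.5 size 361 250 yaw 0.1
dark px [544.   5.] world mm 1326.9 -1110.1 size 127 38 yaw 89.5
dark px [117.   3.] world mm 1350.0 526.9 size 30 26 yaw -70.8
dark px [270.  47.] world mm 1162.5 -93.4 size 2141 386 yaw 89.5
pale px [300. 252.] world mm 386.9 -153.0 size 139 31 yaw -1.4
pale px [328. 251.] world mm 391.0 -253.4 size 142 31 yaw -1.9
pale px [525. 197.] world mm 571.0 -955.0 size 242 22 yaw 88.6
pale px [317. 190.] world mm 605.6 -218.1 size 157 157 yaw 1.1
pale px [524. 117.] world mm 922.7 -938.7 size 576 360 yaw -7.2
orange px [193. 188.] world mm 603.7 208.9 size 34 10 yaw 89.4
yellow px [319. 190.] world mm 608.3 -220.1 size 153 152 yaw -89.0
```

View pics/t1c.png

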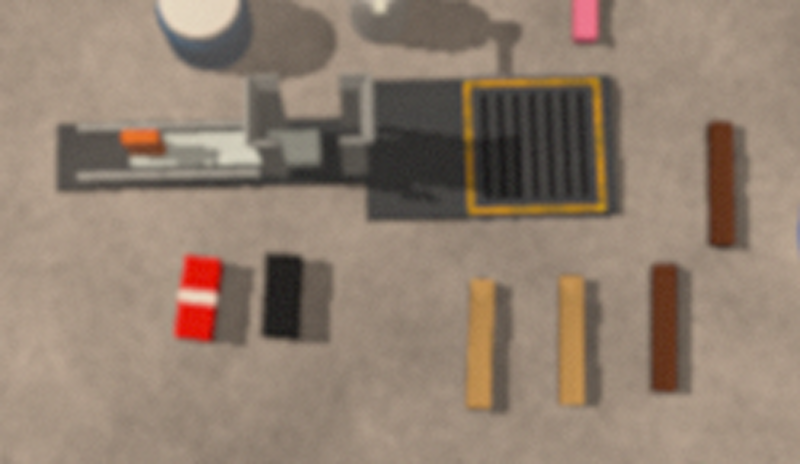

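```bash
python3 - <<'E'
from h import *
go(.56,.05,.40,0)
E
```

```text
d [ 20.96 -16.85  -7.61] twist -10.61 alt 19.39 q7 -0.08 t 0.2
```

>>> move_arm([
  {"dz": -2},
  {"dx": 21,"dy": -16.9,"dz": -7.6,"twist": -10.6},
  {"dx": 21,"dy": -16.9,"dz": -7.6,"twist": -10.6},
  {"dx": 21,"dy": -16.9,"dz": -7.6,"twist": -10.6},
  {"dx": 21,"dy": -16.9,"dz": -7.6,"twist": -10.6},
  {"dx": 21,"dy": -16.9,"dz": -7.6,"twist": -10.6},
  {"dx": 21,"dy": -16.9,"dz": -7.6,"twist": -10.6},
  {"dx": 21,"dy": -16.9,"dz": -7.6,"twist": -10.6},
  {"dx": 21,"dy": -16.9,"dz": -7.6,"twist": -10.6},
  {"dx": 21,"dy": -16.9,"dz": -7.6,"twist": -10.6},
  {"dx": 21,"dy": -16.9,"dz": -7.6,"twist": -10.6},
  {"dx": 21,"dy": -16.9,"dz": -7.6,"twist": -10.6},
])

```text
invalid input
```

```bash
python3 - <<'E'
from h import *
go(.56,.05,.40,0)
E
```

```text
d [ 20.96 -16.85  -7.61] twist -10.61 alt 19.39 q7 -0.08 t 0.2
```

>>> move_arm([
  {"dx": 2,"dy": -1.6,"dz": -1,"twist": -1,"hand": 1},
])

```text
time_s: 0.3
ee_pos: [0.2921, -0.521, 0.2065]
ee_rot: [0.962, 0.275, -0.002, -0.001]
wrist_force: [1.0, 0.2, -0.2]
width: 0.0922
finger_force: 0.0
```

>>> move_arm([
  {"dx": 21,"dy": -13,"dz": -6.6,"twist": -9.6,"hand": 1},
  {"dx": 21,"dy": -13,"dz": -6.6,"twist": -9.6,"hand": 1},
  {"dx": 21,"dy": -13,"dz": -6.6,"twist": -9.6,"hand": 1},
  {"dx": 21,"dy": -13,"dz": -6.6,"twist": -9.6,"hand": 1},
  {"dx": 21,"dy": -13,"dz": -6.6,"twist": -9.6,"hand": 1},
  {"dx": 21,"dy": -13,"dz": -6.6,"twist": -9.6,"hand": 1},
  {"dx": 21,"dy": -13,"dz": -6.6,"twist": -9.6,"hand": 1},
  {"dx": 21,"dy": -13,"dz": -6.6,"twist": -9.6,"hand": 1},
  {"dx": 21,"dy": -13,"dz": -6.6,"twist": -9.6,"hand": 1},
  {"dx": 21,"dy": -13,"dz": -6.6,"twist": -9.6,"hand": 1},
])

```text
time_s: 1.3
ee_pos: [0.5083, -0.0817, 0.3391]
ee_rot: [0.708, 0.707, -0.0, 0.0]
wrist_force: [1.7, -0.6, 0.4]
width: 0.0917
finger_force: 0.0
```

```bash
python3 - <<'E'
from h import *
go(.56,.05,.40,0)
E
```

```text
d [ 5.27  2.06 -1.69] twist -0.01 alt 29.99 q7 -0.04 t 1.3
```

>>> move_arm([
  {"dx": 5.2,"dy": 2,"dz": -1.6,"twist": 0,"hand": 1},
  {"dx": 5.2,"dy": 2,"dz": -1.6,"twist": 0,"hand": 1},
  {"dx": 5.2,"dy": 2,"dz": -1.6,"twist": 0,"hand": 1},
  {"dx": 5.2,"dy": 2,"dz": -1.6,"twist": 0,"hand": 1},
  {"dx": 5.2,"dy": 2,"dz": -1.6,"twist": 0,"hand": 1},
])

```text
time_s: 1.8
ee_pos: [0.5582, 0.0477, 0.3781]
ee_rot: [0.707, 0.708, -0.0, -0.0]
wrist_force: [-0.1, -0.9, 0.1]
width: 0.0919
finger_force: 0.0
```

```bash
python3 - <<'E'
from h import *
print(sensors.get_state()["ee_pos"])
c,im=shot("wrist","w1",1.4)
for k,z in(("red",.04),("black",.04),("pale",.026),("orange",.101),("yellow",.012)): blobs(c,im,k,z,250)
E
```

```text
[0.55821202 0.04765398 0.37810643]
red px [216.  98.] world mm 463.4 145.0 size 39 39 yaw 82.7
red px [180.  93.] world mm 412.2 151.4 size 39 37 yaw 82.6
black px [414. 320.] world mm 762.2 -203.9 size 54 48 yaw -89.9
black px [393. 264.] world mm 733.7 -96.3 size 40 40 yaw 0.1
black px [175. 264.] world mm 381.7 -96.8 size 40 40 yaw 0.1
black px [511. 291.] world mm 928.5 -147.8 size 166 159 yaw -89.9
black px [235. 341.] world mm 579.6 -235.2 size 963 355 yaw -10.7
black px [204. 160.] world mm 442.0 58.8 size 92 40 yaw -3.0
pale px [190. 341.] world mm 397.8 -245.5 size 121 10 yaw 0.1
orange px [321.  43.] world mm 601.5 204.4 size 35 12 yaw -88.7
```

View pics/w1.png

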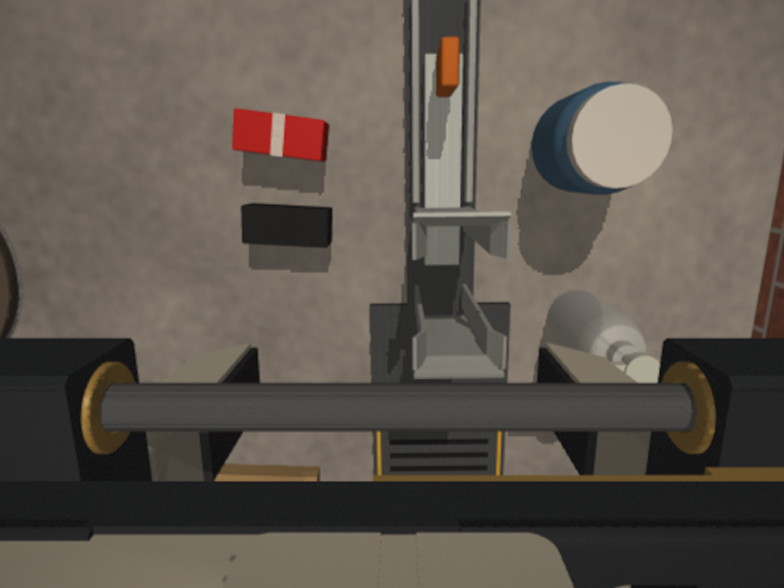

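The wrist view from tool +x shows the red brick at about (280,134) and the black one at (287,226), in the 1.4x picture. The slide nose is in the shaft at (442,262), and the hearth plate's rear corners are at (370,304) and (509,303).

```bash
python3 - <<'E'
from h import *
c,im=load("w1")
cv2.imwrite("pics/w1c.png",cv2.resize(im[0:290,150:380],None,fx=2.7,fy=2.07,interpolation=cv2.INTER_CUBIC)[:, :])
f=lambda p,z:print(np.array(p).tolist(),z,(unproj(c,np.array(p)/1.4,z)*1000).round(1)[:,:2].tolist())
f([[370,304],[509,303]],.012)
f([[415,213],[510,213]],.201)
f([[415,377],[503,377]],.201)
f([[404,0],[405,200],[476,0],[476,200]],.012)
f([[443,37],[459,37],[438,95],[455,97]],.101)
f([[426,264],[459,264]],.034)
E
```

```text
[[370, 304], [509, 303]] 0.012 [[526.3, -33.2], [683.9, -31.8]]
[[415, 213], [510, 213]] 0.201 [[570.1, 83.7], [638.4, 83.8]]
[[415, 377], [503, 377]] 0.201 [[571.3, -42.8], [639.9, -42.7]]
[[404, 0], [405, 200], [476, 0], [476, 200]] 0.012 [[563.5, 276.6], [565.4, 82.8], [634.5, 276.7], [642.0, 82.9]]
[[443, 37], [459, 37], [438, 95], [455, 97]] 0.101 [[595.6, 222.6], [609.0, 222.6], [592.3, 176.8], [607.0, 175.2]]
[[426, 264], [459, 264]] 0.034 [[587.9, 16.8], [623.1, 16.8]]
```

View pics/w1c.png

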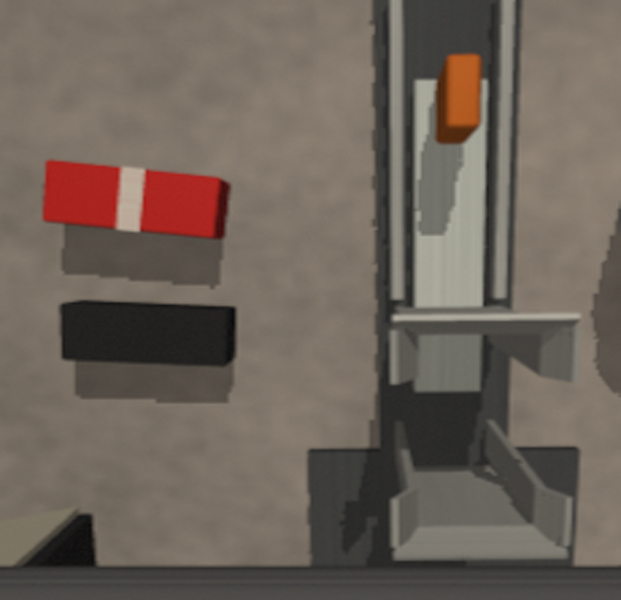

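```bash
python3 - <<'E'
from h import *
c,im=load("w1")
f=lambda p,z:print((unproj(c,np.array(p),z)*1000).round(1)[:,:2].tolist())
f([[321.85,43.5]],.101)
g=lambda p:(np.array(p)/[2.7,2.07]+[150,0])
# top faces: red, black
f(g([[45,161],[228,179],[220,238],[43,220]]),.04)
f(g([[62,302],[236,307],[233,365],[62,360]]),.04)
t,_=load("t1")
# jar in the top view (native px)
f2=lambda p,z:print((unproj(t,np.array(p)*.7,z)*1000).round(1)[:,:2].tolist())
f2([[303,207]],.115); f2([[383,195]],.17)
go(.6025,.2045,.20,None);go(.6025,.2045,.084,None)
E
```

```text
[[602.5, 204.0]]
[[395.9, 172.0], [488.8, 160.8], [483.4, 122.7], [391.9, 134.4]]
[[397.8, 79.7], [490.4, 76.4], [487.5, 35.9], [394.9, 39.3]]
[[746.1, 142.7]]
[[754.7, -48.2]]
d [6.35 1.78 7.86] twist 0.0 alt 0.0 q7 -0.31 t 1.9
d [ 6.35  1.78 12.5 ] twist 0.0 alt 0.0 q7 -0.31 t 1.9
```

>>> move_arm([
  {"dx": 6.35,"dy": 1.8,"dz": 6,"twist": -0.17,"hand": 0.3},
  {"dx": 6.35,"dy": 1.8,"dz": 6,"twist": -0.17,"hand": 0.3},
  {"dx": 6.35,"dy": 1.8,"dz": 6,"twist": -0.17,"hand": 0.3},
  {"dx": 6.35,"dy": 1.8,"dz": 6,"twist": -0.17,"hand": 0.3},
  {"dx": 6.35,"dy": 1.8,"dz": 6,"twist": -0.17,"hand": 0.3},
  {"dx": 6.35,"dy": 1.8,"dz": 9,"twist": -0.17,"hand": 0.3},
  {"dx": 6.35,"dy": 1.8,"dz": 10.8,"twist": -0.17,"hand": 0.3},
  {"dx": 6.35,"dy": 1.8,"dz": 12.5,"twist": -0.17,"hand": 0.3},
  {"dx": 6.35,"dy": 1.8,"dz": 12.5,"twist": -0.17,"hand": 0.3},
  {"dx": 6.35,"dy": 1.8,"dz": 12.5,"twist": -0.17,"hand": 0.3},
])

```text
time_s: 2.85
ee_pos: [0.6027, 0.203, 0.0647]
ee_rot: [0.702, 0.712, -0.002, -0.0]
wrist_force: [-0.1, 0.1, 0.5]
width: 0.0595
finger_force: 0.0
```

>>> move_arm([
  {"dx": 0,"dy": 0,"dz": 0,"twist": 0,"hand": -1},
  {"dx": 0,"dy": 0,"dz": 0,"twist": 0,"hand": -1},
  {"dx": 0,"dy": 0,"dz": 0,"twist": 0,"hand": -1},
  {"dx": 0,"dy": 0,"dz": 0,"twist": 0,"hand": -1},
  {"dx": 0,"dy": 0,"dz": 0,"twist": 0,"hand": -1},
], newtons=20)

```text
time_s: 3.35
ee_pos: [0.6037, 0.2054, 0.0667]
ee_rot: [0.701, 0.713, 0.0, 0.0]
wrist_force: [0.3, -1.1, -0.2]
width: 0.0241
finger_force: 0.0
```

>>> move_arm([
  {"dx": 0,"dy": 0,"dz": 0,"twist": 0,"hand": -1},
  {"dx": 0,"dy": 0,"dz": 0,"twist": 0,"hand": -1},
  {"dx": 0,"dy": 0,"dz": 0,"twist": 0,"hand": -1},
  {"dx": 0.6,"dy": 0,"dz": 0,"twist": 0,"hand": -1},
  {"dx": 1.2,"dy": 0,"dz": 0,"twist": 0,"hand": -1},
  {"dx": 1.7,"dy": 0,"dz": 0,"twist": 0,"hand": -1},
  {"dx": 2.1,"dy": 0,"dz": 0,"twist": 0,"hand": -1},
  {"dx": 2.4,"dy": 0,"dz": 0,"twist": 0,"hand": -1},
  {"dx": 2.5,"dy": 0,"dz": 0,"twist": 0,"hand": -1},
  {"dx": 2.5,"dy": 0,"dz": 0,"twist": 0,"hand": -1},
])

```text
time_s: 4.35
ee_pos: [0.6022, 0.2681, 0.0657]
ee_rot: [0.701, 0.713, -0.0, 0.0]
wrist_force: [-0.6, -0.8, 0.9]
width: 0.0006
finger_force: 0.0
```

```bash
python3 - <<'E'
from h import *
c,im=shot("wrist","w2")
d,jm=shot("scene","s2")
a=cv2.resize(im[200:420,130:430],(600,440),interpolation=cv2.INTER_CUBIC)
b=cv2.resize(jm[150:290,230:400],(534,440),interpolation=cv2.INTER_CUBIC)
cv2.imwrite("pics/m2.png",cv2.resize(np.hstack([a,b]),(800,310)))
E
```

```text
(no output)
```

View pics/m2.png

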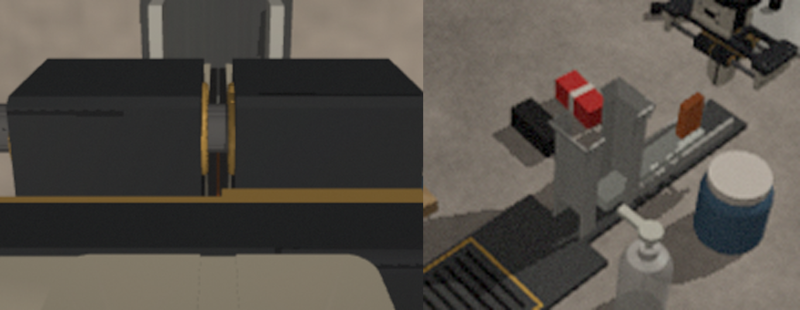

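```bash
python3 - <<'E'
from h import *
c,im=load("s2")
print(proj(c,[[.602,.268,.066],[.6025,.2045,.101],[.6025,.2045,.034],[.605,.0245,.201],[.605,-.0325,.012],[.438,.148,.04]]).round(1))
m=cv2.inRange(cv2.cvtColor(im,cv2.COLOR_BGR2HSV),np.array([5,150,60]),np.array([14,255,255]))
n,_,st,ce=cv2.connectedComponentsWithStats(m)
print([(st[i].tolist()) for i in range(1,n) if st[i,4]>40 and 250<st[i,0]<400])
t,tm=shot("top","t2"); blobs(t,tm,"orange",.09,25)
s=sensors.get_state(); print(s["ee_pos"],s["width"])
E
```

```text
[[361.5 194.4]
 [349.8 195.7]
 [347.4 210.2]
 [311.5 200.1]
 [294.9 251.6]
 [301.  190.5]]
[[263, 40, 16, 13, 51], [399, 64, 19, 27, 110], [344, 192, 12, 20, 165]]
[0.60251315 0.26689214 0.06580724] 0.0007517310437761087
```

```bash
python3 - <<'E'
from h import *
c,im=load("s2")
X=np.array([[.6025,.2669,.0658],[.6025,.2669,.0846],[.6025,.2669,.1316]])
for p in proj(c,X): cv2.circle(im,tuple(int(v) for v in p.round()),1,(0,255,0),-1)
cv2.imwrite("pics/s2c.png",cv2.resize(im[130:230,310:420],None,fx=6,fy=6,interpolation=cv2.INTER_CUBIC))
E
```

```text
(no output)
```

View pics/s2c.png

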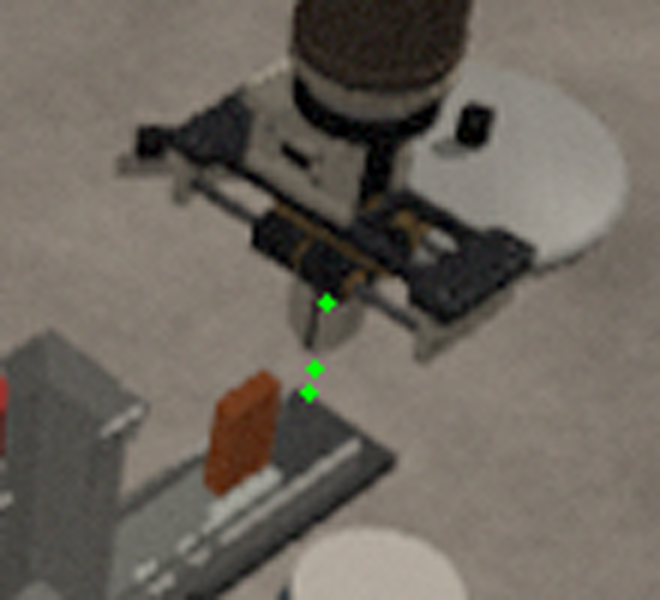

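```bash
python3 - <<'E'
from h import *
m=camera_model("wrist");K=np.array(m["K"]);T=np.linalg.inv(np.array(m["T_tool_cam"]))
def pt(X):
    q=(np.c_[X,np.ones(len(X))]@T.T)[:,:3]*[1,-1,-1];u=q@K.T;return u[:,:2]/u[:,2:]
for z in(0,-.02,-.035,-.05): print(z,(pt(np.array([[.0095,-.046,z],[.0095,-.065,z],[-.0095,-.046,z]]))*1.4).round())
s=sensors.get_state();print(s)
E
```

```text
0 [[283. 316.]
 [235. 316.]
 [285. 361.]]
-0.02 [[270. 331.]
 [217. 331.]
 [274. 381.]]
-0.035 [[259. 345.]
 [202. 345.]
 [263. 398.]]
-0.05 [[246. 362.]
 [183. 362.]
 [251. 419.]]
{'time_s': 4.5, 'qpos': array([-0.18867919,  0.65847196, -0.48868001,  1.58705802,  0.35260768,
        0.98517726, -0.77159874]), 'joint_vel': array([ 0.00300765, -0.00290593, -0.00135588,  0.0008972 ,  0.00095457,
        0.00106319, -0.00181499]), 'effort': array([-5.05070183e-01, -7.57719898e+01, -9.42400753e+00, -2.72338432e+01,
       -8.15565675e-02, -4.15059237e-02, -1.55161153e-03]), 'ee_pos': array([0.60251315, 0.26689214, 0.06580724]), 'ee_rot': array([ 7.01458006e-01,  7.12710714e-01, -2.18365408e-04,  2.39023680e-04]), 'wrist_force': array([ 0.20821327, -0.31102035, -0.29301431]), 'wrist_torque': array([ 0.04105418, -0.07862818, -0.01934437]), 'finger_force': 0.0, 'width': 0.0007517310437761087}
```

The fingertips show about 35 mm short of the reported TCP. The scene view puts them at row 187 against a projected 194, and the wrist view gives (258,347). That explains the missed handle. I'll retry lower, in steps.

>>> move_arm([
  {"dx": 0,"dy": 0,"dz": -1.4,"twist": 0,"hand": 0.2},
  {"dx": 0,"dy": 0,"dz": -1.4,"twist": 0,"hand": 0.2},
  {"dx": -1.3,"dy": 0,"dz": -1.4,"twist": 0,"hand": 0.2},
  {"dx": -2.5,"dy": 0,"dz": -1.4,"twist": 0,"hand": 0.2},
  {"dx": -2.5,"dy": 0,"dz": -1.4,"twist": 0,"hand": 0.2},
  {"dx": -2.5,"dy": 0,"dz": -1.0,"twist": 0,"hand": 0.2},
  {"dx": -2.5,"dy": 0,"dz": -0.4,"twist": 0,"hand": 0.2},
  {"dx": -2.5,"dy": 0,"dz": 0.2,"twist": 0,"hand": 0.2},
  {"dx": -2.5,"dy": 0,"dz": 0.7,"twist": 0,"hand": 0.2},
  {"dx": -2.5,"dy": 0,"dz": 0.9,"twist": 0,"hand": 0.2},
  {"dx": -2.5,"dy": 0,"dz": 0.9,"twist": 0,"hand": 0.2},
])

```text
time_s: 5.6
ee_pos: [0.6025, 0.2053, 0.042]
ee_rot: [0.701, 0.713, -0.001, -0.0]
wrist_force: [0.7, 0.2, 0.1]
width: 0.0551
finger_force: 0.0
```

>>> move_arm([
  {"dx": 0,"dy": 0,"dz": 0,"twist": 0,"hand": -1},
  {"dx": 0,"dy": 0,"dz": 0,"twist": 0,"hand": -1},
  {"dx": 0,"dy": 0,"dz": 0,"twist": 0,"hand": -1},
  {"dx": 0,"dy": 0,"dz": 0,"twist": 0,"hand": -1},
  {"dx": 0,"dy": 0,"dz": 0,"twist": 0,"hand": -1},
  {"dx": 0,"dy": 0,"dz": 0,"twist": 0,"hand": -1},
  {"dx": 0,"dy": 0,"dz": 0,"twist": 0,"hand": -1},
])

```text
time_s: 6.3
ee_pos: [0.6022, 0.2053, 0.0435]
ee_rot: [0.701, 0.713, -0.001, -0.0]
wrist_force: [-5.6, -1.0, 4.7]
width: 0.0157
finger_force: 20.0
```

>>> move_arm([
  {"dx": 0.5,"dy": -0.1,"dz": 0,"twist": 0,"hand": -1},
  {"dx": 1.0,"dy": -0.1,"dz": 0,"twist": 0,"hand": -1},
  {"dx": 1.5,"dy": -0.1,"dz": 0,"twist": 0,"hand": -1},
  {"dx": 2.0,"dy": -0.1,"dz": 0,"twist": 0,"hand": -1},
  {"dx": 2.3,"dy": -0.1,"dz": 0,"twist": 0,"hand": -1},
  {"dx": 2.5,"dy": -0.1,"dz": 0,"twist": 0,"hand": -1},
  {"dx": 2.6,"dy": -0.1,"dz": 0,"twist": 0,"hand": -1},
  {"dx": 2.7,"dy": -0.1,"dz": 0,"twist": 0,"hand": -1},
  {"dx": 2.8,"dy": -0.1,"dz": 0,"twist": 0,"hand": -1},
], newtons=25)

```text
time_s: 7.2
ee_pos: [0.6013, 0.2629, 0.0423]
ee_rot: [0.704, 0.71, -0.006, 0.005]
wrist_force: [-0.3, -29.9, 8.7]
width: 0.0159
finger_force: 25.0
```

>>> move_arm([
  {"dx": -0.3,"dy": 0,"dz": 0,"twist": 0,"hand": 0},
  {"dx": -0.3,"dy": 0,"dz": 0,"twist": 0,"hand": 0},
  {"dx": -0.3,"dy": 0,"dz": 0,"twist": 0,"hand": 0},
  {"dx": -0.3,"dy": 0,"dz": -2,"twist": 0,"hand": 0.8},
  {"dx": -4.3,"dy": 0,"dz": -10,"twist": 0,"hand": 0.8},
  {"dx": -8.3,"dy": 0,"dz": -10,"twist": 0,"hand": 0.8},
  {"dx": -12.3,"dy": 0,"dz": -12,"twist": 0,"hand": 0.8},
  {"dx": -12.3,"dy": 0,"dz": -12,"twist": 0,"hand": 0.8},
  {"dx": -12.3,"dy": 0,"dz": -12,"twist": 0,"hand": 0.8},
  {"dx": -12.3,"dy": 0,"dz": -12,"twist": 0,"hand": 0.8},
  {"dx": -12.3,"dy": 0,"dz": -12,"twist": 0,"hand": 0.8},
])

```text
time_s: 8.3
ee_pos: [0.604, 0.0046, 0.3184]
ee_rot: [0.7, 0.714, 0.001, -0.0]
wrist_force: [0.9, 0.3, 0.2]
width: 0.0828
finger_force: 0.0
```

```bash
python3 - <<'E'
from h import *
print(sensors.get_state()["ee_pos"],sensors.get_state()["ee_rot"])
c,im=shot("wrist","w3")
for k,z in(("red",.04),("black",.04),("orange",.101),("yellow",.012)): blobs(c,im,k,z,300)
cv2.imwrite("pics/w3c.png",cv2.resize(im[0:290,140:400],None,fx=3,fy=2.07,interpolation=cv2.INTER_CUBIC))
E
```

```text
[0.6040468  0.00457512 0.31839382] [ 7.00419970e-01  7.13730665e-01  6.35090016e-04 -8.46738822e-06]
red px [169.  59.] world mm 462.5 141.3 size 40 40 yaw -7.7
red px [126.  52.] world mm 411.1 147.7 size 40 37 yaw 82.9
black px [401. 320.] world mm 771.5 -208.4 size 48 39 yaw -89.0
black px [533. 304.] world mm 964.2 -175.4 size 88 86 yaw -89.0
black px [383. 264.] world mm 747.0 -113.3 size 35 33 yaw -88.9
black px [186. 264.] world mm 465.8 -118.5 size 35 31 yaw -88.9
black px [494. 284.] world mm 914.7 -156.2 size 148 147 yaw 1.1
black px [254. 347.] world mm 618.8 -235.8 size 859 244 yaw -4.8
black px [158. 132.] world mm 443.6 54.6 size 96 33 yaw -3.0
```

View pics/w3c.png

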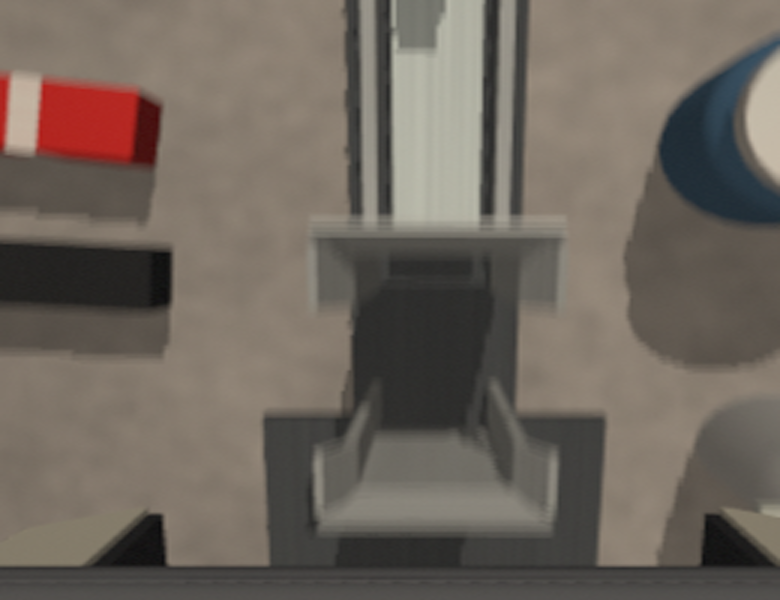

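The crop shows the shaft empty with the slide drawn back. The lips run from row 217 to 535, and the plate's rear corners are at (264,413) and (605,413).

```bash
python3 - <<'E'
from h import *
c,im=load("w3"); print(c[1])
f=lambda p,z:print((unproj(c,np.array(p)/[3,2.07]+[140,0],z)*1000).round(1)[:,:2].tolist())
f([[312,217],[566,217],[318,535],[553,535]],.201)
f([[264,413],[605,413]],.012)
f([[358,290],[492,290],[352,425],[480,425]],.012)  # shaft floor sides
f([[345,0],[352,200],[528,0],[522,200]],.012)
t,_=load("t1")
g=lambda p,z:print("top",(unproj(t,np.array(p)/3.2+[150,145],z)*1000).round(1)[:,:2].tolist())
g([[248,76],[372,76],[372,140]],.201); g([[367,80],[367,220],[463,82],[469,214],[607,211],[602,78]],.012)
E
```

```text
[0.60217615 0.06940868 0.51295387]
[[569.3, 83.0], [638.7, 84.3], [570.1, -50.9], [641.3, -49.6]]
[[526.0, -36.4], [685.3, -33.4]]
[[569.7, 46.1], [629.9, 47.2], [567.1, -44.0], [627.1, -42.8]]
[[564.0, 215.6], [567.0, 101.9], [639.3, 217.1], [641.2, 103.3]]
top [[637.5, 82.1], [636.2, -41.1], [571.0, -40.5]]
top [[684.3, -35.2], [524.2, -33.8], [680.9, -143.3], [529.8, -146.8], [531.7, -299.8], [684.0, -300.0]]
```

```bash
sed -i 's/z-manip.grip_depth\])/z-.035])/; s/bring GRASP point/bring fingertips/' h.py; python3 - <<'E'
from h import *
go(.4385,.148,.10,83); go(.4385,.148,.015,83)
E
```

```text
d [ 6.2  -6.74 10.26] twist -13.74 alt 16.26 q7 -0.23 t 8.3
d [ 6.21 -6.76 13.66] twist -13.74 alt 16.26 q7 -0.23 t 8.3
```

>>> move_arm([
  {"dx": 6.2,"dy": -6.75,"dz": 5,"twist": -13.7,"hand": 1},
  {"dx": 6.2,"dy": -6.75,"dz": 5,"twist": -13.7,"hand": 1},
  {"dx": 6.2,"dy": -6.75,"dz": 5,"twist": -13.7,"hand": 1},
  {"dx": 6.2,"dy": -6.75,"dz": 5,"twist": -13.7,"hand": 1},
  {"dx": 6.2,"dy": -6.75,"dz": 7,"twist": -13.7,"hand": 1},
  {"dx": 6.2,"dy": -6.75,"dz": 9,"twist": -13.7,"hand": 1},
  {"dx": 6.2,"dy": -6.75,"dz": 10,"twist": -13.7,"hand": 1},
  {"dx": 6.2,"dy": -6.75,"dz": 10,"twist": -13.7,"hand": 1},
  {"dx": 6.2,"dy": -6.75,"dz": 10,"twist": -13.7,"hand": 1},
  {"dx": 6.2,"dy": -6.75,"dz": 10,"twist": -13.7,"hand": 1},
  {"dx": 6.2,"dy": -6.75,"dz": 10,"twist": -13.7,"hand": 1},
  {"dx": 6.2,"dy": -6.75,"dz": 10,"twist": -13.7,"hand": 1},
])

```text
time_s: 9.55
ee_pos: [0.4328, 0.1577, 0.067]
ee_rot: [0.061, 0.998, 0.0, 0.0]
wrist_force: [-0.1, 0.2, -0.2]
width: 0.0917
finger_force: 0.0
```

```bash
python3 - <<'E'
from h import *
go(.4385,.148,.015,83)
E
```

```text
d [-0.27 -0.36  3.48] twist 0.01 alt -29.99 q7 0.51 t 9.6
```

>>> move_arm([
  {"dx": -0.27,"dy": -0.36,"dz": 1,"twist": 0,"hand": 1},
  {"dx": -0.27,"dy": -0.36,"dz": 1.5,"twist": 0,"hand": 1},
  {"dx": -0.27,"dy": -0.36,"dz": 2,"twist": 0,"hand": 1},
  {"dx": -0.27,"dy": -0.36,"dz": 2.8,"twist": 0,"hand": 1},
  {"dx": -0.27,"dy": -0.36,"dz": 3.4,"twist": 0,"hand": 1},
  {"dx": -0.27,"dy": -0.36,"dz": 3.4,"twist": 0,"hand": 1},
  {"dx": -0.27,"dy": -0.36,"dz": 3.4,"twist": 0,"hand": 1},
])

```text
time_s: 10.25
ee_pos: [0.4382, 0.1478, -0.018]
ee_rot: [0.059, 0.998, 0.0, -0.0]
wrist_force: [0.0, -0.0, -0.0]
width: 0.0921
finger_force: 0.0
```

```bash
python3 - <<'E'
from h import *
go(.4385,.148,.015,83)
c,im=shot("scene","s3")
X=np.array([[.4385,.148,.02]])
a=cv2.resize(im[130:250,240:360],None,fx=5,fy=5,interpolation=cv2.INTER_CUBIC);cv2.imwrite("pics/s3c.png",a)
E
```

```text
d [-0.01  0.01  0.08] twist 0.03 alt -29.97 q7 0.39 t 10.2
```

View pics/s3c.png

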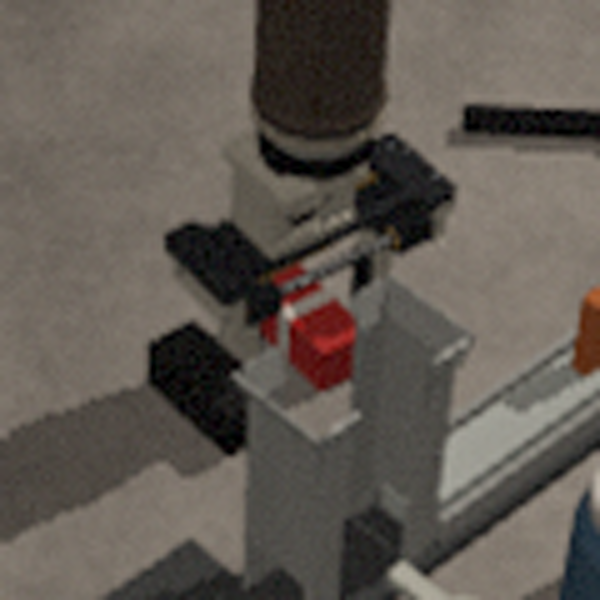

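The picture shows the gripper straddling the red brick at its white band (300,310), with the fingers clear of the black brick at (200,385).

>>> move_arm([
  {"dx": 0,"dy": 0,"dz": 0,"twist": 0,"hand": -1},
  {"dx": 0,"dy": 0,"dz": 0,"twist": 0,"hand": -1},
  {"dx": 0,"dy": 0,"dz": 0,"twist": 0,"hand": -1},
  {"dx": 0,"dy": 0,"dz": 0,"twist": 0,"hand": -1},
  {"dx": 0,"dy": 0,"dz": 0,"twist": 0,"hand": -1},
  {"dx": 0,"dy": 0,"dz": 0,"twist": 0,"hand": -1},
  {"dx": 0,"dy": 0,"dz": 0,"twist": 0,"hand": -1},
  {"dx": 0,"dy": 0,"dz": 0,"twist": 0,"hand": -1},
  {"dx": 0,"dy": 0,"dz": 0,"twist": 0,"hand": -1},
], newtons=30)

```text
time_s: 11.2
ee_pos: [0.4385, 0.1472, -0.0181]
ee_rot: [0.06, 0.998, 0.0, 0.0]
wrist_force: [0.7, 1.6, 0.7]
width: 0.0397
finger_force: 30.0
```

>>> move_arm([
  {"dx": 0,"dy": 0,"dz": -0.5,"twist": 0,"hand": -1},
  {"dx": 0,"dy": 0,"dz": -2,"twist": 0,"hand": -1},
  {"dx": 0,"dy": 0,"dz": -4,"twist": 0,"hand": -1},
  {"dx": 0,"dy": 0,"dz": -6,"twist": 0,"hand": -1},
  {"dx": 0,"dy": 0,"dz": -8,"twist": 0,"hand": -1},
  {"dx": 0,"dy": 0,"dz": -10,"twist": 0,"hand": -1},
  {"dx": 0,"dy": 0,"dz": -10,"twist": 0,"hand": -1},
])

```text
time_s: 11.9
ee_pos: [0.4408, 0.1496, 0.2386]
ee_rot: [0.059, 0.998, 0.002, 0.005]
wrist_force: [-0.2, 0.1, -1.9]
width: 0.0397
finger_force: 30.0
```

```bash
python3 - <<'E'
from h import *
go(.605,.021,.25,1)
c,im=shot("wrist","w4"); 
for z in (.23,.20,.25): blobs(c,im,"red",z,300)
E
```

```text
d [-7.12 -4.33  0.99] twist 13.7 alt -16.3 q7 0.77 t 11.9
red px [284. 323.] world mm 496.0 142.6 size 59 21 yaw 83.1
red px [284. 222.] world mm 430.8 150.6 size 64 59 yaw -6.9
red px [284. 323.] world mm 514.1 140.5 size 68 24 yaw 83.1
red px [284. 222.] world mm 439.2 149.6 size 74 68 yaw -6.9
red px [284. 323.] world mm 484.0 144.0 size 53 19 yaw 83.1
red px [284. 222.] world mm 425.2 151.2 size 58 53 yaw -6.9
```

```bash
python3 - <<'E'
from h import *
c,im=load("w4")
m=camera_model("wrist");K=np.array(m["K"]);T=np.linalg.inv(np.array(m["T_tool_cam"]))
def pt(X):
    q=(np.c_[X,np.ones(len(X))]@T.T)[:,:3]*[1,-1,-1];u=q@K.T;return u[:,:2]/u[:,2:]
print(pt(np.array([[.045,-.02,-.058],[.045,.02,-.058],[.045,-.02,-.018],[.045,.02,-.018],[.035,0,-.058],[.055,0,-.058]])).round(1))
h=cv2.cvtColor(im,cv2.COLOR_BGR2HSV)
for col in(265,284,303): print([ (r,h[r,col].tolist()) for r in range(170,300,6)])
E
```

```text
[[231.4 178.7]
 [337.7 178.7]
 [243.1 166.3]
 [325.9 166.3]
 [284.5 204.6]
 [284.6 151.9]]
[(170, [2, 198, 102]), (176, [2, 210, 118]), (182, [1, 209, 206]), (188, [1, 207, 207]), (194, [1, 211, 205]), (200, [1, 205, 138]), (206, [1, 204, 139]), (212, [1, 202, 139]), (218, [1, 202, 139]), (224, [1, 207, 139]), (230, [1, 207, 138]), (236, [1, 204, 139]), (242, [1, 204, 139]), (248, [1, 203, 138]), (254, [1, 205, 138]), (260, [1, 205, 139]), (266, [1, 208, 137]), (272, [1, 202, 130]), (278, [20, 12, 62]), (284, [15, 13, 77]), (290, [19, 20, 103]), (296, [17, 20, 113])]
[(170, [2, 205, 102]), (176, [1, 209, 117]), (182, [1, 209, 206]), (188, [1, 208, 206]), (194, [1, 207, 190]), (200, [1, 207, 139]), (206, [1, 204, 139]), (212, [1, 207, 139]), (218, [1, 207, 139]), (224, [1, 205, 139]), (230, [1, 207, 139]), (236, [1, 205, 139]), (242, [1, 204, 139]), (248, [1, 207, 138]), (254, [1, 201, 138]), (260, [1, 205, 138]), (266, [1, 207, 137]), (272, [1, 200, 131]), (278, [10, 12, 62]), (284, [15, 13, 76]), (290, [17, 22, 103]), (296, [18, 22, 115])]
[(170, [2, 207, 101]), (176, [1, 207, 118]), (182, [1, 208, 207]), (188, [1, 210, 206]), (194, [1, 205, 139]), (200, [1, 202, 139]), (206, [1, 204, 139]), (212, [1, 204, 139]), (218, [1, 209, 138]), (224, [1, 205, 139]), (230, [1, 204, 139]), (236, [1, 207, 138]), (242, [1, 205, 138]), (248, [1, 209, 138]), (254, [1, 205, 138]), (260, [1, 204, 139]), (266, [1, 205, 137]), (272, [1, 200, 130]), (278, [10, 12, 62]), (284, [12, 17, 77]), (290, [17, 17, 103]), (296, [18, 22, 114])]
```

>>> move_arm([
  {"dx": -7.1,"dy": -4.3,"dz": 0.6,"twist": 13.7,"hand": -1},
  {"dx": -7.1,"dy": -4.3,"dz": 0.6,"twist": 13.7,"hand": -1},
  {"dx": -7.1,"dy": -4.3,"dz": 0.6,"twist": 13.7,"hand": -1},
  {"dx": -7.1,"dy": -4.3,"dz": 0.6,"twist": 13.7,"hand": -1},
  {"dx": -7.1,"dy": -4.3,"dz": 0.6,"twist": 13.7,"hand": -1},
  {"dx": -7.1,"dy": -4.3,"dz": 0.6,"twist": 13.7,"hand": -1},
  {"dx": -7.1,"dy": -4.3,"dz": 0.6,"twist": 13.7,"hand": -1},
  {"dx": -7.1,"dy": -4.3,"dz": 0.6,"twist": 13.7,"hand": -1},
  {"dx": -7.1,"dy": -4.3,"dz": 0.6,"twist": 13.7,"hand": -1},
  {"dx": -7.1,"dy": -4.3,"dz": 0.6,"twist": 13.7,"hand": -1},
  {"dx": -7.1,"dy": -4.3,"dz": 0.6,"twist": 13.7,"hand": -1},
  {"dx": -7.1,"dy": -4.3,"dz": 0.6,"twist": 13.7,"hand": -1},
])

```text
time_s: 13.15
ee_pos: [0.6011, 0.0193, 0.216]
ee_rot: [0.7, 0.714, -0.001, -0.001]
wrist_force: [0.6, 0.1, -0.3]
width: 0.0395
finger_force: 30.0
```

```bash
python3 - <<'E'
from h import *
go(.605,.021,.178,1)
E
```

```text
d [0.07 0.16 2.92] twist 0.02 alt -29.98 q7 -0.31 t 13.2
```

>>> move_arm([
  {"dx": 0.07,"dy": 0.16,"dz": 0.3,"twist": 0,"hand": -1},
  {"dx": 0.07,"dy": 0.16,"dz": 0.8,"twist": 0,"hand": -1},
  {"dx": 0.07,"dy": 0.16,"dz": 1.2,"twist": 0,"hand": -1},
  {"dx": 0.07,"dy": 0.16,"dz": 1.6,"twist": 0,"hand": -1},
  {"dx": 0.07,"dy": 0.16,"dz": 2,"twist": 0,"hand": -1},
  {"dx": 0.07,"dy": 0.16,"dz": 2.4,"twist": 0,"hand": -1},
  {"dx": 0.07,"dy": 0.16,"dz": 2.4,"twist": 0,"hand": -1},
])

```text
time_s: 13.85
ee_pos: [0.6049, 0.0208, 0.1551]
ee_rot: [0.701, 0.713, -0.001, -0.001]
wrist_force: [-0.2, 0.3, -0.4]
width: 0.0395
finger_force: 30.0
```

>>> move_arm([
  {"dx": 0,"dy": 0,"dz": 0.25,"twist": 0,"hand": -1},
  {"dx": 0,"dy": 0,"dz": 0.5,"twist": 0,"hand": -1},
  {"dx": 0,"dy": 0,"dz": 0.6,"twist": 0,"hand": -1},
  {"dx": 0,"dy": 0,"dz": 0.6,"twist": 0,"hand": -1},
  {"dx": 0,"dy": 0,"dz": 0.6,"twist": 0,"hand": -1},
])

```text
time_s: 14.35
ee_pos: [0.606, 0.0211, 0.142]
ee_rot: [0.701, 0.713, 0.0, 0.0]
wrist_force: [0.3, 0.6, -1.3]
width: 0.0399
finger_force: 30.0
```

>>> move_arm([
  {"dx": 0,"dy": 0,"dz": 0,"twist": 0,"hand": 1},
  {"dx": 0,"dy": 0,"dz": 0,"twist": 0,"hand": 1},
  {"dx": 0,"dy": 0,"dz": 0,"twist": 0,"hand": 1},
  {"dx": 0,"dy": 0,"dz": 0,"twist": 0,"hand": 1},
  {"dx": 0,"dy": 0,"dz": -2,"twist": 0,"hand": 1},
  {"dx": 0,"dy": 0,"dz": -4,"twist": 0,"hand": 1},
  {"dx": 0,"dy": 0,"dz": -5,"twist": 0,"hand": 1},
  {"dx": 0,"dy": 0,"dz": -5,"twist": 0,"hand": 1},
])

```text
time_s: 15.15
ee_pos: [0.6081, 0.0218, 0.2716]
ee_rot: [0.701, 0.713, 0.003, 0.002]
wrist_force: [0.7, 0.4, -0.5]
width: 0.0915
finger_force: 0.0
```

```bash
python3 - <<'E'
from h import *
c,im=shot("wrist","w5"); d,jm=shot("scene","s5")
for z in (.052,.16): blobs(c,im,"red",z,100)
a=cv2.resize(im[60:290,180:390],None,fx=2.2,fy=2.2);b=cv2.resize(jm[170:290,240:340],None,fx=4.2,fy=4.2)
cv2.imwrite("pics/m5.png",np.hstack([a[:500,:380],b[:500]]))
go(.44,.0575,.10,88)
E
```

```text
red px [278. 203.] world mm 602.8 -4.6 size 40 37 yaw 0.9
red px [278. 159.] world mm 601.9 47.3 size 39 37 yaw 0.9
red px [278. 203.] world mm 603.3 19.2 size 29 27 yaw 0.9
red px [278. 159.] world mm 602.7 57.5 size 29 27 yaw 0.9
d [ 1.57 -6.62  8.08] twist -14.51 alt 15.49 q7 -0.29 t 15.2
```

View pics/m5.png

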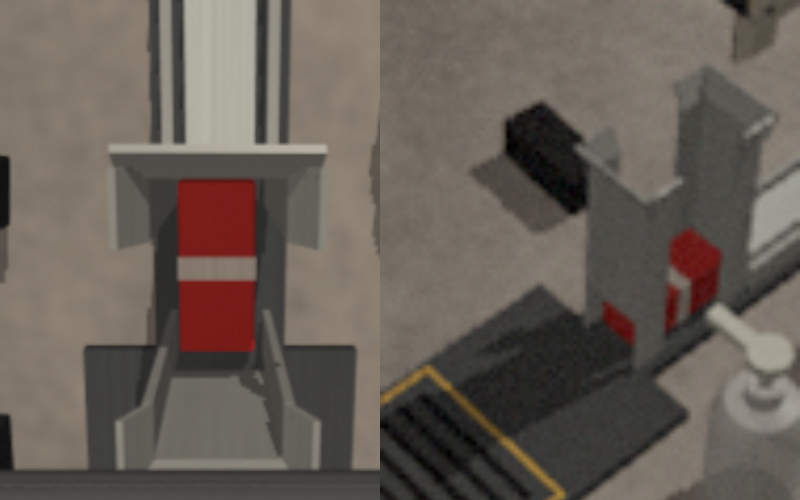

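The red brick lies flat on the magazine floor, centred at about (602.8, 21.3) mm. Charcoal next: it is the only other brick, seen black at (545,155) in the right half.

>>> move_arm([
  {"dx": 0,"dy": -2,"dz": 0,"twist": -1,"hand": 1},
  {"dx": 1.6,"dy": -6.6,"dz": 3,"twist": -14.5,"hand": 1},
  {"dx": 1.6,"dy": -6.6,"dz": 3,"twist": -14.5,"hand": 1},
  {"dx": 1.6,"dy": -6.6,"dz": 4,"twist": -14.5,"hand": 1},
  {"dx": 1.6,"dy": -6.6,"dz": 6,"twist": -14.5,"hand": 1},
  {"dx": 1.6,"dy": -6.6,"dz": 8,"twist": -14.5,"hand": 1},
  {"dx": 1.6,"dy": -6.6,"dz": 8,"twist": -14.5,"hand": 1},
  {"dx": 1.6,"dy": -6.6,"dz": 8,"twist": -14.5,"hand": 1},
  {"dx": 1.6,"dy": -6.6,"dz": 8,"twist": -14.5,"hand": 1},
  {"dx": 1.6,"dy": -6.6,"dz": 8,"twist": -14.5,"hand": 1},
  {"dx": 1.6,"dy": -6.6,"dz": 8,"twist": -14.5,"hand": 1},
  {"dx": 1.6,"dy": -6.6,"dz": 8,"twist": -14.5,"hand": 1},
])

```text
time_s: 16.45
ee_pos: [0.4389, 0.058, 0.0656]
ee_rot: [0.017, 1.0, 0.0, -0.001]
wrist_force: [-0.3, -0.2, -0.5]
width: 0.0919
finger_force: 0.0
```

```bash
python3 - <<'E'
from h import *
go(.44,.0575,.017,88)
E
```

```text
d [-0.05 -0.02  3.35] twist 0.0 alt -30.0 q7 0.8 t 16.4
```

>>> move_arm([
  {"dx": -0.05,"dy": 0,"dz": 1.5,"twist": 0,"hand": 1},
  {"dx": -0.05,"dy": 0,"dz": 2.5,"twist": 0,"hand": 1},
  {"dx": -0.05,"dy": 0,"dz": 3.3,"twist": 0,"hand": 1},
  {"dx": -0.05,"dy": 0,"dz": 3.3,"twist": 0,"hand": 0},
  {"dx": -0.05,"dy": 0,"dz": 3.3,"twist": 0,"hand": -1},
  {"dx": -0.05,"dy": 0,"dz": 3.3,"twist": 0,"hand": -1},
  {"dx": -0.05,"dy": 0,"dz": 3.3,"twist": 0,"hand": -1},
  {"dx": -0.05,"dy": 0,"dz": 3.3,"twist": 0,"hand": -1},
  {"dx": -0.05,"dy": 0,"dz": 3.3,"twist": 0,"hand": -1},
  {"dx": -0.05,"dy": 0,"dz": 3.3,"twist": 0,"hand": -1},
  {"dx": -0.05,"dy": 0,"dz": 3.3,"twist": 0,"hand": -1},
  {"dx": -0.05,"dy": 0,"dz": 3.3,"twist": 0,"hand": -1},
])

```text
time_s: 17.65
ee_pos: [0.4417, 0.0581, -0.0154]
ee_rot: [0.018, 1.0, -0.0, 0.0]
wrist_force: [-0.6, -1.5, 6.1]
width: 0.0395
finger_force: 29.9
```

>>> move_arm([
  {"dx": 0,"dy": 0,"dz": -0.5,"twist": 0,"hand": -1},
  {"dx": 0,"dy": 0,"dz": -2,"twist": 0,"hand": -1},
  {"dx": 0,"dy": 0,"dz": -4,"twist": 0,"hand": -1},
  {"dx": 0,"dy": 0,"dz": -6,"twist": 0,"hand": -1},
  {"dx": 0,"dy": 0,"dz": -8,"twist": 0,"hand": -1},
  {"dx": 0,"dy": 0,"dz": -9.5,"twist": 0,"hand": -1},
  {"dx": 0,"dy": 0,"dz": -9.5,"twist": 0,"hand": -1},
])

```text
time_s: 18.35
ee_pos: [0.4438, 0.0598, 0.227]
ee_rot: [0.018, 1.0, 0.0, 0.004]
wrist_force: [0.4, 0.4, -2.5]
width: 0.0398
finger_force: 29.9
```

```bash
python3 - <<'E'
from h import *
go(.605,.021,.25,1)
c,im=shot("wrist","w6")
h=cv2.cvtColor(im,cv2.COLOR_BGR2HSV)
print([ (r,int(h[r,284,2])) for r in range(150,215,3)])
E
```

```text
d [-6.5  -1.32  0.53] twist 14.5 alt -15.5 q7 1.05 t 18.4
[(150, 158), (153, 160), (156, 162), (159, 157), (162, 106), (165, 28), (168, 26), (171, 27), (174, 34), (177, 34), (180, 34), (183, 35), (186, 32), (189, 33), (192, 31), (195, 33), (198, 34), (201, 35), (204, 36), (207, 35), (210, 34), (213, 31)]
```

>>> move_arm([
  {"dx": -6.5,"dy": -1.3,"dz": 0.2,"twist": 14.5,"hand": -1},
  {"dx": -6.5,"dy": -1.3,"dz": 0.2,"twist": 14.5,"hand": -1},
  {"dx": -6.5,"dy": -1.3,"dz": 0.2,"twist": 14.5,"hand": -1},
  {"dx": -6.5,"dy": -1.3,"dz": 0.2,"twist": 14.5,"hand": -1},
  {"dx": -6.5,"dy": -1.3,"dz": 0.2,"twist": 14.5,"hand": -1},
  {"dx": -6.5,"dy": -1.3,"dz": 0.2,"twist": 14.5,"hand": -1},
  {"dx": -6.5,"dy": -1.3,"dz": 0.2,"twist": 14.5,"hand": -1},
  {"dx": -6.5,"dy": -1.3,"dz": 0.2,"twist": 14.5,"hand": -1},
  {"dx": -6.5,"dy": -1.3,"dz": 0.2,"twist": 14.5,"hand": -1},
  {"dx": -6.5,"dy": -1.3,"dz": 0.2,"twist": 14.5,"hand": -1},
  {"dx": -6.5,"dy": -1.3,"dz": 0.2,"twist": 14.5,"hand": -1},
  {"dx": -6.5,"dy": -1.3,"dz": 0.2,"twist": 14.5,"hand": -1},
])

```text
time_s: 19.6
ee_pos: [0.6019, 0.0201, 0.2158]
ee_rot: [0.7, 0.714, -0.001, -0.001]
wrist_force: [-0.1, -0.5, -2.1]
width: 0.0398
finger_force: 29.9
```

```bash
python3 - <<'E'
from h import *
go(.605,.0195,.177,1); print(sensors.get_state()["width"])
E
```

```text
d [-0.03  0.13  2.95] twist 0.03 alt -29.97 q7 -0.32 t 19.6
0.039784779020780016
```

>>> move_arm([
  {"dx": -0.03,"dy": 0.13,"dz": 0.3,"twist": 0,"hand": -1},
  {"dx": -0.03,"dy": 0.13,"dz": 0.8,"twist": 0,"hand": -1},
  {"dx": -0.03,"dy": 0.13,"dz": 1.2,"twist": 0,"hand": -1},
  {"dx": -0.03,"dy": 0.13,"dz": 1.6,"twist": 0,"hand": -1},
  {"dx": -0.03,"dy": 0.13,"dz": 2,"twist": 0,"hand": -1},
  {"dx": -0.03,"dy": 0.13,"dz": 2.4,"twist": 0,"hand": -1},
  {"dx": -0.03,"dy": 0.13,"dz": 2.7,"twist": 0,"hand": -1},
  {"dx": -0.03,"dy": 0.13,"dz": 2.9,"twist": 0,"hand": -1},
  {"dx": -0.03,"dy": 0.13,"dz": 2.9,"twist": 0,"hand": -1},
])

```text
time_s: 20.5
ee_pos: [0.6056, 0.0192, 0.1436]
ee_rot: [0.701, 0.713, -0.0, -0.0]
wrist_force: [0.5, -0.4, -1.4]
width: 0.0395
finger_force: 29.9
```

>>> move_arm([
  {"dx": 0,"dy": 0,"dz": 0,"twist": 0,"hand": 1},
  {"dx": 0,"dy": 0,"dz": 0,"twist": 0,"hand": 1},
  {"dx": 0,"dy": 0,"dz": 0,"twist": 0,"hand": 1},
  {"dx": 0,"dy": 0,"dz": 0,"twist": 0,"hand": 1},
  {"dx": 0,"dy": 0,"dz": -2,"twist": 0,"hand": 1},
  {"dx": 0,"dy": 0,"dz": -4,"twist": 0,"hand": 1},
  {"dx": 0,"dy": 0,"dz": -5,"twist": 0,"hand": 1},
  {"dx": 0,"dy": 0,"dz": -5,"twist": 0,"hand": 1},
])

```text
time_s: 21.3
ee_pos: [0.6082, 0.0201, 0.2742]
ee_rot: [0.701, 0.713, 0.003, 0.003]
wrist_force: [0.1, -1.0, -0.2]
width: 0.0916
finger_force: 0.0
```

```bash
python3 - <<'E'
from h import *
c,im=shot("wrist","w7")
COL["black"]=((0,0,0),(180,160,42))
v=cv2.cvtColor(im,cv2.COLOR_BGR2HSV)[:,:,2]
q=proj(c,[[.605,.021,.092],[.605,.061,.092],[.605,-.019,.092]]);print(q.round())
for u in q: print(v[int(u[1]),int(u[0])])
cv2.imwrite("pics/w7c.png",cv2.resize(im[60:290,180:390],None,fx=2,fy=2))
go(.601,.2628,.18,1); go(.601,.2628,.075,1)
E
```

```text
[[280. 186.]
 [281. 147.]
 [280. 223.]]
24
108
34
d [ 9.73 -0.1   5.06] twist -0.01 alt 29.99 q7 -0.3 t 21.4
d [ 9.73 -0.12  9.26] twist -0.01 alt 29.99 q7 -0.3 t 21.4
```

View pics/w7c.png

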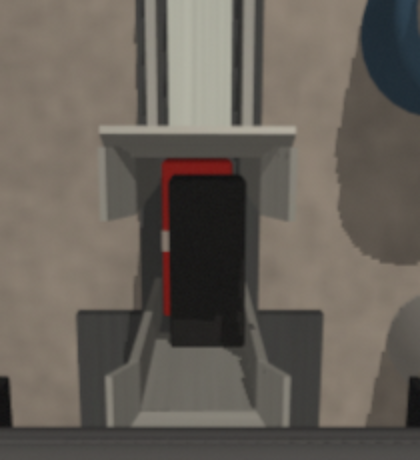

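The charcoal lies flat on the red brick (205,260). Now to the slide handle.

>>> move_arm([
  {"dx": 9.75,"dy": -0.1,"dz": 0,"twist": 0,"hand": 0.3},
  {"dx": 9.75,"dy": -0.1,"dz": 0,"twist": 0,"hand": 0.3},
  {"dx": 9.75,"dy": -0.1,"dz": 0,"twist": 0,"hand": 0.3},
  {"dx": 9.75,"dy": -0.1,"dz": 2,"twist": 0,"hand": 0.3},
  {"dx": 9.75,"dy": -0.1,"dz": 4,"twist": 0,"hand": 0.3},
  {"dx": 9.75,"dy": -0.1,"dz": 6,"twist": 0,"hand": 0.3},
  {"dx": 9.75,"dy": -0.1,"dz": 7,"twist": 0,"hand": 0.3},
  {"dx": 9.75,"dy": -0.1,"dz": 7,"twist": 0,"hand": 0.3},
  {"dx": 9.75,"dy": -0.1,"dz": 7,"twist": 0,"hand": 0.3},
])

```text
time_s: 22.25
ee_pos: [0.5977, 0.2619, 0.0919]
ee_rot: [0.701, 0.713, -0.003, -0.001]
wrist_force: [0.1, -0.9, 0.3]
width: 0.0596
finger_force: 0.0
```

```bash
python3 - <<'E'
from h import *
go(.601,.2635,.088,1)
E
```

```text
d [0.06 0.14 1.56] twist -0.0 alt 30.0 q7 -0.78 t 22.2
```

>>> move_arm([
  {"dx": 0.06,"dy": 0.1,"dz": 0.8,"twist": 0,"hand": 0.2},
  {"dx": 0.06,"dy": 0.1,"dz": 1.5,"twist": 0,"hand": -0.2},
  {"dx": 0.06,"dy": 0.1,"dz": 1.55,"twist": 0,"hand": -1},
  {"dx": 0.06,"dy": 0.1,"dz": 1.55,"twist": 0,"hand": -1},
  {"dx": 0.06,"dy": 0.1,"dz": 1.55,"twist": 0,"hand": -1},
  {"dx": 0.06,"dy": 0.1,"dz": 1.55,"twist": 0,"hand": -1},
  {"dx": 0.06,"dy": 0.1,"dz": 1.55,"twist": 0,"hand": -1},
  {"dx": 0.06,"dy": 0.1,"dz": 1.55,"twist": 0,"hand": -1},
  {"dx": 0.06,"dy": 0.1,"dz": 1.55,"twist": 0,"hand": -1},
  {"dx": 0.06,"dy": 0.1,"dz": 1.55,"twist": 0,"hand": -1},
], newtons=45)

```text
time_s: 23.25
ee_pos: [0.6015, 0.2648, 0.0569]
ee_rot: [0.701, 0.713, 0.0, -0.0]
wrist_force: [-3.9, -0.5, 6.4]
width: 0.0152
finger_force: 45.0
```

>>> move_arm([
  {"dx": -0.3,"dy": 0,"dz": 0.05,"twist": 0,"hand": -1},
  {"dx": -0.7,"dy": 0,"dz": 0.05,"twist": 0,"hand": -1},
  {"dx": -1.1,"dy": 0,"dz": 0.05,"twist": 0,"hand": -1},
  {"dx": -1.5,"dy": 0,"dz": 0.05,"twist": 0,"hand": -1},
  {"dx": -1.9,"dy": 0,"dz": 0.05,"twist": 0,"hand": -1},
  {"dx": -2.3,"dy": 0,"dz": 0.05,"twist": 0,"hand": -1},
  {"dx": -2.7,"dy": 0,"dz": 0.05,"twist": 0,"hand": -1},
  {"dx": -3.1,"dy": 0,"dz": 0.05,"twist": 0,"hand": -1},
  {"dx": -3.5,"dy": 0,"dz": 0.05,"twist": 0,"hand": -1},
  {"dx": -3.9,"dy": 0,"dz": 0.05,"twist": 0,"hand": -1},
  {"dx": -4.2,"dy": 0,"dz": 0.05,"twist": 0,"hand": -1},
  {"dx": -4.4,"dy": 0,"dz": 0.05,"twist": 0,"hand": -1},
])

```text
time_s: 24.45
ee_pos: [0.6031, 0.1567, 0.0568]
ee_rot: [0.701, 0.713, 0.001, -0.001]
wrist_force: [-8.7, 2.9, 15.1]
width: 0.0152
finger_force: 45.0
```

>>> move_arm([
  {"dx": -0.2,"dy": -0.08,"dz": -0.1,"twist": 0,"hand": -1},
  {"dx": -0.4,"dy": -0.08,"dz": -0.1,"twist": 0,"hand": -1},
  {"dx": -0.55,"dy": -0.08,"dz": -0.1,"twist": 0,"hand": -1},
  {"dx": -0.7,"dy": -0.08,"dz": -0.1,"twist": 0,"hand": -1},
  {"dx": -0.8,"dy": -0.08,"dz": -0.1,"twist": 0,"hand": -1},
])

```text
time_s: 24.95
ee_pos: [0.6032, 0.1449, 0.0572]
ee_rot: [0.699, 0.715, 0.007, -0.003]
wrist_force: [10.7, 32.2, -23.9]
width: 0.0154
finger_force: 45.0
```

>>> move_arm([
  {"dx": 0.4,"dy": 0,"dz": 0.05,"twist": 0,"hand": -1},
  {"dx": 0.8,"dy": 0,"dz": 0.05,"twist": 0,"hand": -1},
  {"dx": 1.3,"dy": 0,"dz": 0.05,"twist": 0,"hand": -1},
  {"dx": 1.8,"dy": 0,"dz": 0.05,"twist": 0,"hand": -1},
  {"dx": 2.3,"dy": 0,"dz": 0.05,"twist": 0,"hand": -1},
  {"dx": 2.8,"dy": 0,"dz": 0.05,"twist": 0,"hand": -1},
  {"dx": 3.3,"dy": 0,"dz": 0.05,"twist": 0,"hand": -1},
  {"dx": 3.8,"dy": 0,"dz": 0.05,"twist": 0,"hand": -1},
  {"dx": 4.3,"dy": 0,"dz": 0.05,"twist": 0,"hand": -1},
  {"dx": 4.7,"dy": 0,"dz": 0.05,"twist": 0,"hand": -1},
  {"dx": 5.0,"dy": 0,"dz": 0.05,"twist": 0,"hand": -1},
  {"dx": 5.1,"dy": 0,"dz": 0.05,"twist": 0,"hand": -1},
])

```text
time_s: 26.15
ee_pos: [0.6015, 0.2629, 0.0569]
ee_rot: [0.701, 0.713, 0.001, 0.001]
wrist_force: [3.3, -2.2, 8.4]
width: 0.0153
finger_force: 45.0
```

>>> move_arm([
  {"dx": 0.15,"dy": 0,"dz": 0,"twist": 0,"hand": -1},
  {"dx": 0.3,"dy": 0,"dz": 0,"twist": 0,"hand": -1},
  {"dx": 0.4,"dy": 0,"dz": 0,"twist": 0,"hand": -1},
])

```text
time_s: 26.45
ee_pos: [0.6014, 0.2647, 0.0567]
ee_rot: [0.703, 0.711, -0.003, 0.004]
wrist_force: [-2.7, -24.3, 23.3]
width: 0.0155
finger_force: 45.0
```

>>> move_arm([
  {"dx": -0.2,"dy": 0,"dz": 0,"twist": 0,"hand": 0.3},
  {"dx": -0.2,"dy": 0,"dz": 0,"twist": 0,"hand": 0.3},
  {"dx": -0.2,"dy": 0,"dz": 0,"twist": 0,"hand": 0.3},
  {"dx": -0.2,"dy": 0,"dz": -2,"twist": 0,"hand": 0.3},
  {"dx": -0.2,"dy": 0,"dz": -4,"twist": 0,"hand": 0.8},
  {"dx": -0.2,"dy": 0,"dz": -6,"twist": 0,"hand": 0.8},
  {"dx": -0.2,"dy": 0,"dz": -8,"twist": 0,"hand": 0.8},
  {"dx": -4.2,"dy": 0,"dz": -10,"twist": 0,"hand": 0.8},
  {"dx": -8.2,"dy": 0,"dz": -11,"twist": 0,"hand": 0.8},
  {"dx": -12.2,"dy": 0,"dz": -12,"twist": 0,"hand": 0.8},
  {"dx": -12.2,"dy": 0,"dz": -12,"twist": 0,"hand": 0.8},
  {"dx": -12.2,"dy": 0,"dz": -12,"twist": 0,"hand": 0.8},
])

```text
time_s: 27.65
ee_pos: [0.6034, 0.0302, 0.3371]
ee_rot: [0.701, 0.714, 0.0, -0.0]
wrist_force: [0.6, -0.2, -0.4]
width: 0.0828
finger_force: 0.0
```

>>> move_arm([
  {"dx": -9,"dy": -2,"dz": 0,"twist": 0,"hand": 0.8},
  {"dx": -9,"dy": -2,"dz": 0,"twist": 0,"hand": 0.8},
  {"dx": -9,"dy": -2,"dz": 0,"twist": 0,"hand": 0.8},
  {"dx": -9,"dy": -2,"dz": 0,"twist": 0,"hand": 0.8},
  {"dx": -9,"dy": -2,"dz": 0,"twist": 0,"hand": 0.8},
  {"dx": -9,"dy": -2,"dz": 0,"twist": 0,"hand": 0.8},
  {"dx": -9,"dy": -2,"dz": 0,"twist": 0,"hand": 0.8},
])

```text
time_s: 28.35
ee_pos: [0.5575, -0.1945, 0.3363]
ee_rot: [0.701, 0.713, 0.0, -0.0]
wrist_force: [-0.0, 2.0, 0.2]
width: 0.0827
finger_force: 0.0
```

```bash
python3 - <<'E'
from h import *
print(sensors.get_state()["ee_pos"])
c,im=shot("wrist","w8"); d,jm=shot("top","t8")
for k,z in(("red",.052),("yellow",.012),("pale",.026),("dark",.026)): blobs(c,im,k,z,300)
a=cv2.resize(im[0:300],(560,300));b=cv2.resize(jm[150:300,160:400],(560,350))
cv2.imwrite("pics/m8.png",np.vstack([a,b])[:600])
E
```

```text
[ 0.55754833 -0.19446645  0.33626215]
red px [322. 111.] world mm 603.9 -115.2 size 41 38 yaw 0.9
red px [324.  68.] world mm 603.3 -63.7 size 41 37 yaw 0.9
yellow px [319. 187.] world mm 608.0 -222.5 size 151 149 yaw 0.9
pale px [402. 340.] world mm 743.7 -453.7 size 494 13 yaw 1.1
pale px [184. 175.] world mm 417.3 -201.6 size 140 28 yaw -2.2
pale px [319. 187.] world mm 606.5 -219.3 size 148 146 yaw 0.9
pale px [160. 140.] world mm 387.6 -155.9 size 141 27 yaw -3.2
dark px [285. 319.] world mm 561.7 -421.9 size 138 38 yaw -2.0
```

View pics/m8.png

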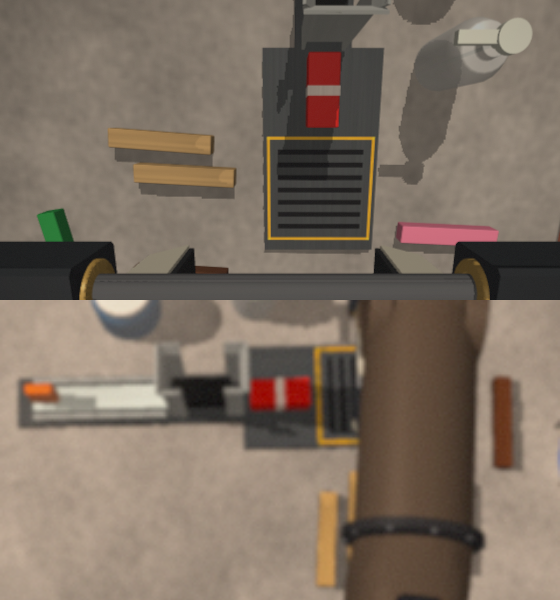

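The firelighter is on the plate at about (323,90) and the charcoal is down in the magazine, with the slide back. One pale stick has been knocked aside, to (185,175). Next are the dark sticks; they have to lie along feeder y so that the gripper's body stays clear of the red brick.

```bash
python3 - <<'E'
from h import *
go(.520,-.423,.25,87.5)
E
```

```text
d [-9.19 -1.7   4.85] twist -14.4 alt 15.6 q7 0.12 t 28.4
```

>>> move_arm([
  {"dx": -9.2,"dy": -1.7,"dz": 2,"twist": -14.4,"hand": 0.4},
  {"dx": -9.2,"dy": -1.7,"dz": 2,"twist": -14.4,"hand": 0.4},
  {"dx": -9.2,"dy": -1.7,"dz": 2,"twist": -14.4,"hand": 0.4},
  {"dx": -9.2,"dy": -1.7,"dz": 2,"twist": -14.4,"hand": 0.4},
  {"dx": -9.2,"dy": -1.7,"dz": 2,"twist": -14.4,"hand": 0.4},
  {"dx": -9.2,"dy": -1.7,"dz": 2,"twist": -14.4,"hand": 0.4},
  {"dx": -9.2,"dy": -1.7,"dz": 2,"twist": -14.4,"hand": 0.4},
  {"dx": -9.2,"dy": -1.7,"dz": 2,"twist": -14.4,"hand": 0.4},
  {"dx": -9.2,"dy": -1.7,"dz": 2,"twist": -14.4,"hand": 0.4},
  {"dx": -9.2,"dy": -1.7,"dz": 2,"twist": -14.4,"hand": 0.4},
  {"dx": -9.2,"dy": -1.7,"dz": 2,"twist": -14.4,"hand": 0.4},
  {"dx": -9.2,"dy": -1.7,"dz": 2,"twist": -14.4,"hand": 0.4},
])

```text
time_s: 29.65
ee_pos: [0.5198, -0.4241, 0.2866]
ee_rot: [0.024, 1.0, 0.0, 0.0]
wrist_force: [-0.5, 0.2, -0.9]
width: 0.0643
finger_force: 0.0
```

```bash
python3 - <<'E'
from h import *
print(sensors.get_state()["ee_pos"])
c,im=shot("wrist","w9")
for k in ("pale","dark"): blobs(c,im,k,.026,300)
E
```

```text
[ 0.51980913 -0.42412755  0.28661914]
pale px [131. 283.] world mm 654.7 -639.6 size 78 21 yaw -33.4
pale px [439. 198.] world mm 576.9 -228.3 size 147 94 yaw -89.2
pale px [468.  78.] world mm 416.8 -203.1 size 140 25 yaw -2.3
pale px [509.  56.] world mm 394.9 -156.9 size 122 25 yaw -3.4
dark px [530. 228.] world mm 606.2 -108.8 size 70 53 yaw 87.2
dark px [283. 206.] world mm 560.2 -428.6 size 139 25 yaw -2.4
dark px [335.  71.] world mm 402.1 -358.6 size 138 27 yaw -2.8
```

```bash
python3 - <<'E'
from h import *
go(.5602,-.426,.06,87.5);go(.5602,-.426,.009,87.5)
E
```

```text
d [-1.620e+00  1.000e-02  1.047e+01] twist -0.05 alt 29.95 q7 1.86 t 29.7
d [-1.620e+00  1.000e-02  1.251e+01] twist -0.05 alt 29.95 q7 1.86 t 29.7
```

>>> move_arm([
  {"dx": -1.6,"dy": 0,"dz": 2,"twist": 0,"hand": 0.4},
  {"dx": -1.6,"dy": 0,"dz": 4,"twist": 0,"hand": 0.4},
  {"dx": -1.6,"dy": 0,"dz": 6,"twist": 0,"hand": 0.4},
  {"dx": -1.6,"dy": 0,"dz": 8,"twist": 0,"hand": 0.4},
  {"dx": -1.6,"dy": 0,"dz": 9.5,"twist": 0,"hand": 0.4},
  {"dx": -1.6,"dy": 0,"dz": 10.5,"twist": 0,"hand": 0.4},
  {"dx": -1.6,"dy": 0,"dz": 11,"twist": 0,"hand": 0.4},
  {"dx": -1.6,"dy": 0,"dz": 11,"twist": 0,"hand": 0.4},
])

```text
time_s: 30.5
ee_pos: [0.5584, -0.4266, 0.0103]
ee_rot: [0.024, 1.0, 0.001, -0.001]
wrist_force: [0.6, 0.4, -0.7]
width: 0.0641
finger_force: 0.0
```

```bash
python3 - <<'E'
from h import *
go(.5602,-.426,.009,87.5)
E
```

```text
d [-0.08  0.02  1.45] twist -0.04 alt 29.96 q7 1.7 t 30.5
```

>>> move_arm([
  {"dx": -0.08,"dy": 0,"dz": 0.8,"twist": 0,"hand": 0.4},
  {"dx": -0.08,"dy": 0,"dz": 1.4,"twist": 0,"hand": 0.2},
  {"dx": -0.08,"dy": 0,"dz": 1.45,"twist": 0,"hand": -1},
  {"dx": -0.08,"dy": 0,"dz": 1.45,"twist": 0,"hand": -1},
  {"dx": -0.08,"dy": 0,"dz": 1.45,"twist": 0,"hand": -1},
  {"dx": -0.08,"dy": 0,"dz": 1.45,"twist": 0,"hand": -1},
  {"dx": -0.08,"dy": 0,"dz": 1.45,"twist": 0,"hand": -1},
  {"dx": -0.08,"dy": 0,"dz": 1.45,"twist": 0,"hand": -1},
  {"dx": -0.08,"dy": 0,"dz": 1.45,"twist": 0,"hand": -1},
  {"dx": -0.08,"dy": 0,"dz": 1.45,"twist": 0,"hand": -1},
  {"dx": -0.08,"dy": 0,"dz": 1.45,"twist": 0,"hand": -1},
], newtons=25)

```text
time_s: 31.6
ee_pos: [0.5613, -0.4277, -0.0238]
ee_rot: [0.023, 1.0, -0.0, 0.0]
wrist_force: [-1.1, -0.1, 6.9]
width: 0.026
finger_force: 25.0
```

>>> move_arm([
  {"dx": 0,"dy": 0,"dz": -0.5,"twist": 0,"hand": -1},
  {"dx": 0,"dy": 0,"dz": -2,"twist": 0,"hand": -1},
  {"dx": 0,"dy": 0,"dz": -4,"twist": 0,"hand": -1},
  {"dx": 0,"dy": 0,"dz": -5,"twist": 0,"hand": -1},
  {"dx": 0,"dy": 0,"dz": -5,"twist": 0,"hand": -1},
])

```text
time_s: 32.1
ee_pos: [0.5636, -0.4282, 0.1062]
ee_rot: [0.023, 1.0, -0.002, 0.003]
wrist_force: [1.2, 0.0, -0.3]
width: 0.0255
finger_force: 25.0
```

```bash
cat >> h.py <<'E'
def endoff(file,col,half=.07,top=.0):
    """offset of held stick's +tool-x end along tool x; top = tool z of its top face"""
    c,im=load(file); m=camera_model("wrist");K=np.array(m["K"]);T=np.linalg.inv(np.array(m["T_tool_cam"]))
    h=cv2.inRange(cv2.cvtColor(im,cv2.COLOR_BGR2HSV),*map(np.array,COL[col]))
    xs=np.arange(.03,.12,.001); X=np.c_[xs,0*xs,0*xs+top,1+0*xs]; q=(X@T.T)[:,:3]*[1,-1,-1]; u=q@K.T; u=u[:,:2]/u[:,2:]
    v=[int(h[int(round(b)),int(round(a))]>0) if 0<=b<420 else -1 for a,b in u]
    print("held",col,list(zip((xs*1000).astype(int).tolist(),v))[::3])
E
python3 - <<'E'
from h import *
s=sensors.get_state();print(s["ee_pos"],s["width"])
shot("wrist","w10"); endoff("w10","dark",top=-.052)
go(.6505,-.2225,.16,1)
E
```

```text
[ 0.56360937 -0.42819663  0.10616256] 0.02554676311222512
held dark [(30, 1), (33, 1), (36, 1), (39, 1), (42, 1), (45, 1), (48, 0), (51, 0), (54, 0), (57, 0), (60, 0), (63, 0), (66, 1), (69, 1), (72, 0), (75, 0), (78, 0), (81, 0), (84, 0), (87, 0), (90, 0), (93, 0), (96, 0), (99, 0), (102, 0), (105, 0), (108, -1), (111, -1), (114, -1), (117, -1)]
d [-3.16  8.37 -0.88] twist 14.39 alt -15.61 q7 1.75 t 32.1
```

>>> move_arm([
  {"dx": -3.2,"dy": 8.4,"dz": -0.9,"twist": 14.4,"hand": -1},
  {"dx": -3.2,"dy": 8.4,"dz": -0.9,"twist": 14.4,"hand": -1},
  {"dx": -3.2,"dy": 8.4,"dz": -0.9,"twist": 14.4,"hand": -1},
  {"dx": -3.2,"dy": 8.4,"dz": -0.9,"twist": 14.4,"hand": -1},
  {"dx": -3.2,"dy": 8.4,"dz": -0.9,"twist": 14.4,"hand": -1},
  {"dx": -3.2,"dy": 8.4,"dz": -0.9,"twist": 14.4,"hand": -1},
  {"dx": -3.2,"dy": 8.4,"dz": -0.9,"twist": 14.4,"hand": -1},
  {"dx": -3.2,"dy": 8.4,"dz": -0.9,"twist": 14.4,"hand": -1},
  {"dx": -3.2,"dy": 8.4,"dz": -0.9,"twist": 14.4,"hand": -1},
  {"dx": -3.2,"dy": 8.4,"dz": -0.9,"twist": 14.4,"hand": -1},
  {"dx": -3.2,"dy": 8.4,"dz": -0.9,"twist": 14.4,"hand": -1},
  {"dx": -3.2,"dy": 8.4,"dz": -0.9,"twist": 14.4,"hand": -1},
])

```text
time_s: 33.35
ee_pos: [0.6498, -0.2211, 0.1219]
ee_rot: [0.7, 0.714, -0.001, -0.001]
wrist_force: [-0.2, 0.7, -0.9]
width: 0.0259
finger_force: 25.0
```

```bash
python3 - <<'E'
from h import *
go(.6505,-.2218,.025,0.9); print(sensors.get_state()["ee_pos"],sensors.get_state()["width"])
E
```

```text
d [-0.03  0.04  5.28] twist 0.05 alt -29.95 q7 0.1 t 33.4
[ 0.6497914  -0.22114811  0.12192818] 0.025851042350563708
```

>>> move_arm([
  {"dx": -0.03,"dy": 0.04,"dz": 1.5,"twist": 0.05,"hand": -1},
  {"dx": -0.03,"dy": 0.04,"dz": 3,"twist": 0.05,"hand": -1},
  {"dx": -0.03,"dy": 0.04,"dz": 4,"twist": 0.05,"hand": -1},
  {"dx": -0.03,"dy": 0.04,"dz": 4.6,"twist": 0.05,"hand": -1},
  {"dx": -0.03,"dy": 0.04,"dz": 4.9,"twist": 0.05,"hand": -1},
  {"dx": -0.03,"dy": 0.04,"dz": 4.9,"twist": 0.05,"hand": -1},
  {"dx": -0.03,"dy": 0.04,"dz": 4.9,"twist": 0.05,"hand": -1},
])

```text
time_s: 34.05
ee_pos: [0.6524, -0.2221, 0.0016]
ee_rot: [0.703, 0.711, 0.0, 0.001]
wrist_force: [0.6, -0.7, 0.1]
width: 0.0255
finger_force: 25.0
```

```bash
python3 - <<'E'
from h import *
go(.6505,-.2218,.025,0.9); print(sensors.get_state()["ee_pos"],sensors.get_state()["width"])
E
```

```text
d [ 0.01 -0.08  0.46] twist -0.03 alt 29.97 q7 0.05 t 34.0
[ 0.65244887 -0.22213773  0.0016176 ] 0.02547826585427844
```

>>> move_arm([
  {"dx": 0,"dy": -0.08,"dz": 0.25,"twist": 0,"hand": -1},
  {"dx": 0,"dy": -0.08,"dz": 0.5,"twist": 0,"hand": -1},
  {"dx": 0,"dy": -0.08,"dz": 0.55,"twist": 0,"hand": -1},
  {"dx": 0,"dy": -0.08,"dz": 0.55,"twist": 0,"hand": -1},
])

```text
time_s: 34.45
ee_pos: [0.65, -0.2223, -0.0123]
ee_rot: [0.703, 0.711, 0.0, 0.001]
wrist_force: [-2.8, -0.1, 8.1]
width: 0.0257
finger_force: 25.0
```

>>> move_arm([
  {"dx": 0,"dy": 0,"dz": -0.1,"twist": 0,"hand": 0.1},
  {"dx": 0,"dy": 0,"dz": -0.1,"twist": 0,"hand": 0.1},
  {"dx": 0,"dy": 0,"dz": -0.1,"twist": 0,"hand": 0.1},
  {"dx": 0,"dy": 0,"dz": -0.1,"twist": 0,"hand": 0.1},
  {"dx": 0,"dy": 0,"dz": -2,"twist": 0,"hand": 0.1},
  {"dx": 0,"dy": 0,"dz": -4,"twist": 0,"hand": 0.4},
  {"dx": 0,"dy": 0,"dz": -6,"twist": 0,"hand": 0.4},
  {"dx": 0,"dy": 0,"dz": -6,"twist": 0,"hand": 0.4},
])

```text
time_s: 35.25
ee_pos: [0.6541, -0.2226, 0.1448]
ee_rot: [0.703, 0.711, 0.003, 0.005]
wrist_force: [1.8, -0.7, 0.0]
width: 0.064
finger_force: 0.0
```

```bash
python3 - <<'E'
from h import *
c,im=shot("top","t11"); blobs(c,im,"dark",.038,150)
go(.402,-.356,.10,87.2)
E
```

```text
dark px [551. 413.] world mm -135.8 -946.9 size 68 49 yaw 89.4
dark px [253. 374.] world mm -3.5 8.3 size 247 232 yaw -35.7
dark px [531. 338.] world mm 97.5 -917.8 size 182 141 yaw -89.4
dark px [551. 294.] world mm 235.6 -999.3 size 70 60 yaw -13.9
dark px [523. 250.] world mm 384.0 -912.5 size 175 174 yaw -73.5
dark px [323. 282.] world mm 281.9 -263.9 size 614 258 yaw -20.9
dark px [548. 162.] world mm 687.8 -1045.0 size 113 41 yaw -66.1
dark px [517. 180.] world mm 689.1 -952.6 size 350 248 yaw 0.2
dark px [340. 148.] world mm 757.8 -299.5 size 326 161 yaw -3.8
dark px [220.  80.] world mm 1016.8 122.7 size 234 67 yaw 68.7
dark px [382.  79.] world mm 1013.0 -474.5 size 201 90 yaw 62.4
dark px [260.  40.] world mm 1155.8 -92.5 size 2124 382 yaw 89.5
d [ -5.22 -10.09   2.98] twist -14.42 alt 15.58 q7 0.1 t 35.3
```

>>> move_arm([
  {"dx": -5.2,"dy": -10.1,"dz": 0,"twist": -14.4,"hand": 0.4},
  {"dx": -5.2,"dy": -10.1,"dz": 0,"twist": -14.4,"hand": 0.4},
  {"dx": -5.2,"dy": -10.1,"dz": 0,"twist": -14.4,"hand": 0.4},
  {"dx": -5.2,"dy": -10.1,"dz": 0,"twist": -14.4,"hand": 0.4},
  {"dx": -5.2,"dy": -10.1,"dz": 0,"twist": -14.4,"hand": 0.4},
  {"dx": -5.2,"dy": -10.1,"dz": 0,"twist": -14.4,"hand": 0.4},
  {"dx": -5.2,"dy": -10.1,"dz": 1,"twist": -14.4,"hand": 0.4},
  {"dx": -5.2,"dy": -10.1,"dz": 2,"twist": -14.4,"hand": 0.4},
  {"dx": -5.2,"dy": -10.1,"dz": 3,"twist": -14.4,"hand": 0.4},
  {"dx": -5.2,"dy": -10.1,"dz": 3,"twist": -14.4,"hand": 0.4},
  {"dx": -5.2,"dy": -10.1,"dz": 3,"twist": -14.4,"hand": 0.4},
  {"dx": -5.2,"dy": -10.1,"dz": 3,"twist": -14.4,"hand": 0.4},
])

```text
time_s: 36.5
ee_pos: [0.3983, -0.3546, 0.0611]
ee_rot: [0.028, 1.0, 0.001, -0.0]
wrist_force: [-0.0, -0.5, 0.5]
width: 0.0642
finger_force: 0.0
```

```bash
python3 - <<'E'
from h import *
go(.402,-.356,.009,87.2); print(sensors.get_state()["ee_pos"])
E
```

```text
d [-0.15 -0.05  3.49] twist -0.06 alt 29.94 q7 1.74 t 36.5
[ 0.39828201 -0.35463825  0.0611368 ]
```

>>> move_arm([
  {"dx": -0.15,"dy": -0.05,"dz": 1.5,"twist": 0,"hand": 0.4},
  {"dx": -0.15,"dy": -0.05,"dz": 2.6,"twist": 0,"hand": 0.4},
  {"dx": -0.15,"dy": -0.05,"dz": 3.3,"twist": 0,"hand": 0.4},
  {"dx": -0.15,"dy": -0.05,"dz": 3.35,"twist": 0,"hand": 0},
  {"dx": -0.15,"dy": -0.05,"dz": 3.35,"twist": 0,"hand": -1},
  {"dx": -0.15,"dy": -0.05,"dz": 3.35,"twist": 0,"hand": -1},
  {"dx": -0.15,"dy": -0.05,"dz": 3.35,"twist": 0,"hand": -1},
  {"dx": -0.15,"dy": -0.05,"dz": 3.35,"twist": 0,"hand": -1},
  {"dx": -0.15,"dy": -0.05,"dz": 3.35,"twist": 0,"hand": -1},
  {"dx": -0.15,"dy": -0.05,"dz": 3.35,"twist": 0,"hand": -1},
  {"dx": -0.15,"dy": -0.05,"dz": 3.35,"twist": 0,"hand": -1},
])

```text
time_s: 37.6
ee_pos: [0.4025, -0.3567, -0.0214]
ee_rot: [0.026, 1.0, -0.0, 0.0]
wrist_force: [-1.2, 0.6, 7.3]
width: 0.0259
finger_force: 25.0
```

>>> move_arm([
  {"dx": 0,"dy": 0,"dz": -0.5,"twist": 0,"hand": -1},
  {"dx": 0,"dy": 0,"dz": -2,"twist": 0,"hand": -1},
  {"dx": 0,"dy": 0,"dz": -4,"twist": 0,"hand": -1},
  {"dx": 0,"dy": 0,"dz": -5,"twist": 0,"hand": -1},
  {"dx": 0,"dy": 0,"dz": -5,"twist": 0,"hand": -1},
])

```text
time_s: 38.1
ee_pos: [0.4046, -0.3575, 0.1075]
ee_rot: [0.026, 1.0, -0.002, 0.003]
wrist_force: [0.4, -0.2, -0.9]
width: 0.0256
finger_force: 25.0
```

```bash
python3 - <<'E'
from h import *
s=sensors.get_state();print(s["ee_pos"],s["width"])
shot("wrist","w12"); endoff("w12","dark",top=-.052)
go(.5655,-.2232,.16,1)
E
```

```text
[ 0.40458409 -0.35751791  0.10746948] 0.025569307883720107
held dark [(30, 1), (33, 1), (36, 1), (39, 1), (42, 1), (45, 1), (48, 1), (51, 1), (54, 1), (57, 1), (60, 1), (63, 1), (66, 1), (69, 1), (72, 0), (75, 0), (78, 0), (81, 0), (84, 0), (87, 0), (90, 0), (93, 0), (96, 0), (99, 0), (102, 0), (105, 0), (108, -1), (111, -1), (114, -1), (117, -1)]
d [-6.21  5.68 -0.79] twist 14.34 alt -15.66 q7 1.78 t 38.1
```

>>> move_arm([
  {"dx": -6.2,"dy": 5.7,"dz": -0.8,"twist": 14.3,"hand": -1},
  {"dx": -6.2,"dy": 5.7,"dz": -0.8,"twist": 14.3,"hand": -1},
  {"dx": -6.2,"dy": 5.7,"dz": -0.8,"twist": 14.3,"hand": -1},
  {"dx": -6.2,"dy": 5.7,"dz": -0.8,"twist": 14.3,"hand": -1},
  {"dx": -6.2,"dy": 5.7,"dz": -0.8,"twist": 14.3,"hand": -1},
  {"dx": -6.2,"dy": 5.7,"dz": -0.8,"twist": 14.3,"hand": -1},
  {"dx": -6.2,"dy": 5.7,"dz": -0.8,"twist": 14.3,"hand": -1},
  {"dx": -6.2,"dy": 5.7,"dz": -0.8,"twist": 14.3,"hand": -1},
  {"dx": -6.2,"dy": 5.7,"dz": -0.8,"twist": 14.3,"hand": -1},
  {"dx": -6.2,"dy": 5.7,"dz": -0.8,"twist": 14.3,"hand": -1},
  {"dx": -6.2,"dy": 5.7,"dz": -0.8,"twist": 14.3,"hand": -1},
  {"dx": -6.2,"dy": 5.7,"dz": -0.8,"twist": 14.3,"hand": -1},
])

```text
time_s: 39.35
ee_pos: [0.5636, -0.2217, 0.122]
ee_rot: [0.698, 0.716, -0.001, -0.001]
wrist_force: [0.8, -0.7, -0.6]
width: 0.0259
finger_force: 25.0
```

```bash
python3 - <<'E'
from h import *
go(.5655,-.2232,.0375,0.9); print(sensors.get_state()["ee_pos"],sensors.get_state()["width"])
E
```

```text
d [-0.06  0.08  4.78] twist 0.1 alt -29.9 q7 0.15 t 39.4
[ 0.56363104 -0.22171618  0.12196753] 0.02586716877541152
```

>>> move_arm([
  {"dx": -0.06,"dy": 0.08,"dz": 1.5,"twist": 0.08,"hand": -1},
  {"dx": -0.06,"dy": 0.08,"dz": 3,"twist": 0.08,"hand": -1},
  {"dx": -0.06,"dy": 0.08,"dz": 4,"twist": 0.08,"hand": -1},
  {"dx": -0.06,"dy": 0.08,"dz": 4.6,"twist": 0.08,"hand": -1},
  {"dx": -0.06,"dy": 0.08,"dz": 4.7,"twist": 0.08,"hand": -1},
  {"dx": -0.06,"dy": 0.08,"dz": 4.7,"twist": 0.08,"hand": -1},
  {"dx": -0.06,"dy": 0.08,"dz": 4.7,"twist": 0.08,"hand": -1},
])

```text
time_s: 40.05
ee_pos: [0.5674, -0.2237, 0.0067]
ee_rot: [0.702, 0.712, 0.001, 0.001]
wrist_force: [0.7, -0.0, -1.6]
width: 0.026
finger_force: 25.0
```

```bash
python3 - <<'E'
from h import *
go(.5655,-.2232,.025,0.9); print(sensors.get_state()["ee_pos"],sensors.get_state()["wrist_force"])
E
```

```text
d [ 0.02 -0.08  0.67] twist -0.01 alt 29.99 q7 0.08 t 40.0
[ 0.56740726 -0.2237024   0.00672987] [ 6.55654133e-01 -5.25359333e-04 -1.62526298e+00]
```

>>> move_arm([
  {"dx": 0.02,"dy": -0.08,"dz": 0.35,"twist": 0,"hand": -1},
  {"dx": 0.02,"dy": -0.08,"dz": 0.6,"twist": 0,"hand": -1},
  {"dx": 0.02,"dy": -0.08,"dz": 0.68,"twist": 0,"hand": -1},
  {"dx": 0.02,"dy": -0.08,"dz": 0.68,"twist": 0,"hand": -1},
])

```text
time_s: 40.45
ee_pos: [0.5644, -0.2232, -0.0103]
ee_rot: [0.702, 0.712, -0.0, 0.001]
wrist_force: [-5.6, 1.8, 16.9]
width: 0.026
finger_force: 25.0
```

>>> move_arm([
  {"dx": 0,"dy": 0,"dz": -0.1,"twist": 0,"hand": 0.0},
  {"dx": 0,"dy": 0,"dz": -0.1,"twist": 0,"hand": 0.0},
  {"dx": 0,"dy": 0,"dz": -0.1,"twist": 0,"hand": 0.0},
  {"dx": 0,"dy": 0,"dz": -0.1,"twist": 0,"hand": 0.0},
  {"dx": 0,"dy": 0,"dz": -2,"twist": 0,"hand": 0},
  {"dx": 0,"dy": 0,"dz": -4,"twist": 0,"hand": 0.3},
  {"dx": -2,"dy": 0,"dz": -6,"twist": 0,"hand": 0.3},
  {"dx": -4,"dy": 0,"dz": -8,"twist": 0,"hand": 0.3},
  {"dx": -4,"dy": 0,"dz": -8,"twist": 0,"hand": 0.3},
  {"dx": -4,"dy": 0,"dz": -8,"twist": 0,"hand": 0.3},
])

```text
time_s: 41.45
ee_pos: [0.5665, -0.3298, 0.1926]
ee_rot: [0.705, 0.709, -0.0, 0.004]
wrist_force: [0.2, -0.9, -0.6]
width: 0.0594
finger_force: 0.0
```

```bash
python3 - <<'E'
from h import *
c,im=shot("wrist","w13"); print(sensors.get_state()["ee_pos"])
blobs(c,im,"dark",.038,300);blobs(c,im,"pale",.026,300);blobs(c,im,"yellow",.012,300)
go(.4172,-.202,.10,87.7)
E
```

```text
[ 0.56602955 -0.32623849  0.1900741 ]
dark px [374.  74.] world mm 646.7 -226.9 size 127 30 yaw -89.2
dark px [281.  74.] world mm 563.8 -228.0 size 128 26 yaw -89.2
pale px [374. 340.] world mm 668.0 -500.2 size 417 9 yaw 0.2
pale px [120.  49.] world mm 417.0 -202.2 size 139 25 yaw -2.0
pale px [326.  99.] world mm 606.2 -228.0 size 146 136 yaw 0.8
pale px [82.  3.] world mm 385.0 -167.3 size 140 10 yaw 0.5
yellow px [401.  84.] world mm 674.5 -225.6 size 140 23 yaw 88.5
yellow px [253.  85.] world mm 535.0 -228.2 size 142 24 yaw -80.6
d [ 5.04 -5.92  4.97] twist -14.53 alt 15.47 q7 0.31 t 41.5
```

Both dark sticks are down, at (646.7,-227) and (563.8,-228) mm. The pale sticks lie only about 20 mm apart, so I'll take the knocked one near its far end, 55 mm off centre.

```bash
python3 - <<'E'
from h import *
go(.472,-.2045,.10,88)
E
```

```text
d [ 4.92 -3.73  4.98] twist -14.58 alt 15.42 q7 0.31 t 41.5
```

>>> move_arm([
  {"dx": 4.9,"dy": -3.7,"dz": 0,"twist": -14.6,"hand": 0},
  {"dx": 4.9,"dy": -3.7,"dz": 0,"twist": -14.6,"hand": 0},
  {"dx": 4.9,"dy": -3.7,"dz": 0,"twist": -14.6,"hand": 0},
  {"dx": 4.9,"dy": -3.7,"dz": 0,"twist": -14.6,"hand": 0},
  {"dx": 4.9,"dy": -3.7,"dz": 1,"twist": -14.6,"hand": 0},
  {"dx": 4.9,"dy": -3.7,"dz": 2,"twist": -14.6,"hand": 0},
  {"dx": 4.9,"dy": -3.7,"dz": 3,"twist": -14.6,"hand": 0},
  {"dx": 4.9,"dy": -3.7,"dz": 5,"twist": -14.6,"hand": 0},
  {"dx": 4.9,"dy": -3.7,"dz": 5,"twist": -14.6,"hand": 0},
  {"dx": 4.9,"dy": -3.7,"dz": 5,"twist": -14.6,"hand": 0},
  {"dx": 4.9,"dy": -3.7,"dz": 5,"twist": -14.6,"hand": 0},
  {"dx": 4.9,"dy": -3.7,"dz": 5,"twist": -14.6,"hand": 0},
])

```text
time_s: 42.7
ee_pos: [0.4711, -0.2007, 0.0629]
ee_rot: [0.015, 1.0, 0.001, -0.0]
wrist_force: [0.9, -0.3, -0.3]
width: 0.0458
finger_force: 0.0
```

```bash
python3 - <<'E'
from h import *
go(.472,-.2045,.014,88); s=sensors.get_state();print(s["ee_pos"],s["width"])
c,im=shot("wrist","w14")
blobs(c,im,"pale",.026,300)
E
```

```text
d [-0.04 -0.15  3.35] twist 0.05 alt -29.95 q7 1.45 t 42.7
[ 0.47110054 -0.20073426  0.06286799] 0.04580847837935411
pale px [171. 285.] world mm 512.1 -280.0 size 41 9 yaw -22.1
pale px [278. 132.] world mm 416.7 -203.0 size 139 26 yaw -2.4
pale px [353.  98.] world mm 397.4 -157.1 size 117 25 yaw -3.4
```

>>> move_arm([
  {"dx": -0.04,"dy": -0.17,"dz": 1,"twist": 0,"hand": 0},
  {"dx": -0.04,"dy": -0.17,"dz": 1.8,"twist": 0,"hand": 0},
  {"dx": -0.04,"dy": -0.17,"dz": 2.6,"twist": 0,"hand": 0},
  {"dx": -0.04,"dy": -0.17,"dz": 3.2,"twist": 0,"hand": 0},
  {"dx": -0.04,"dy": -0.17,"dz": 3.3,"twist": 0,"hand": 0},
  {"dx": -0.04,"dy": -0.17,"dz": 3.3,"twist": 0,"hand": -1},
  {"dx": -0.04,"dy": -0.17,"dz": 3.3,"twist": 0,"hand": -1},
  {"dx": -0.04,"dy": -0.17,"dz": 3.3,"twist": 0,"hand": -1},
  {"dx": -0.04,"dy": -0.17,"dz": 3.3,"twist": 0,"hand": -1},
  {"dx": -0.04,"dy": -0.17,"dz": 3.3,"twist": 0,"hand": -1},
  {"dx": -0.04,"dy": -0.17,"dz": 3.3,"twist": 0,"hand": -1},
], newtons=35)

```text
time_s: 43.85
ee_pos: [0.473, -0.2062, -0.0183]
ee_rot: [0.014, 1.0, -0.0, 0.001]
wrist_force: [-0.8, -0.3, 6.6]
width: 0.0253
finger_force: 34.9
```

>>> move_arm([
  {"dx": 0,"dy": 0,"dz": -0.5,"twist": 0,"hand": -1},
  {"dx": 0,"dy": 0,"dz": -1.5,"twist": 0,"hand": -1},
  {"dx": 0,"dy": 0,"dz": -3,"twist": 0,"hand": -1},
  {"dx": 0,"dy": 0,"dz": -5,"twist": 0,"hand": -1},
  {"dx": 0,"dy": 0,"dz": -6,"twist": 0,"hand": -1},
  {"dx": 0,"dy": 0,"dz": -6,"twist": 0,"hand": -1},
])

```text
time_s: 44.45
ee_pos: [0.4748, -0.2064, 0.1354]
ee_rot: [0.014, 1.0, -0.001, 0.003]
wrist_force: [-0.2, -0.4, -0.3]
width: 0.0253
finger_force: 34.9
```

```bash
python3 - <<'E'
from h import *
s=sensors.get_state();print(s["ee_pos"],s["width"])
c,im=shot("wrist","w15")
blobs(c,im,"pale",s["ee_pos"][2]+.0195+.026,300); blobs(c,im,"pale",.026,300)
go(.6635,-.264,.16,90.9)
E
```

```text
[ 0.47484187 -0.20640337  0.13544237] 0.02533861636863195
pale px [345.  87.] world mm 398.8 -180.8 size 65 12 yaw -3.4
pale px [286. 132.] world mm 419.1 -204.0 size 107 26 yaw -2.4
pale px [345.  87.] world mm 389.1 -156.6 size 133 25 yaw -3.4
pale px [286. 132.] world mm 430.6 -204.0 size 219 52 yaw -2.4
d [-7.66 -2.08  0.36] twist -0.42 alt 29.58 q7 1.53 t 44.5
```

```bash
python3 - <<'E'
from h import *
for f in("w14","w15"):
    c,im=load(f)
    m=cv2.inRange(cv2.cvtColor(im,cv2.COLOR_BGR2HSV),*map(np.array,COL["pale"]))
    for r in range(0,270,14):
        x=np.where(m[r,200:330])[0]; print(f,r,(x.min()+200,x.max()+200,len(x)) if len(x) else None)
m=camera_model("wrist");K=np.array(m["K"]);T=np.linalg.inv(np.array(m["T_tool_cam"]))
for xx in(.09,.1,.11,.12,.126):
    X=np.array([[xx,-.013,-.0445,1],[xx,.013,-.0445,1]]);q=(X@T.T)[:,:3]*[1,-1,-1];u=q@K.T;print(xx,(u[:,:2]/u[:,2:]).round())
E
```

```text
w14 0 None
w14 14 None
w14 28 (np.int64(257), np.int64(301), 45)
w14 42 (np.int64(257), np.int64(300), 44)
w14 56 (np.int64(257), np.int64(300), 44)
w14 70 (np.int64(258), np.int64(300), 43)
w14 84 (np.int64(258), np.int64(299), 42)
w14 98 (np.int64(258), np.int64(299), 42)
w14 112 (np.int64(258), np.int64(299), 42)
w14 126 (np.int64(258), np.int64(299), 42)
w14 140 (np.int64(258), np.int64(298), 41)
w14 154 (np.int64(258), np.int64(329), 42)
w14 168 (np.int64(258), np.int64(329), 43)
w14 182 (np.int64(258), np.int64(329), 42)
w14 196 (np.int64(259), np.int64(329), 42)
w14 210 (np.int64(259), np.int64(297), 39)
w14 224 (np.int64(259), np.int64(296), 38)
w14 238 (np.int64(258), np.int64(296), 39)
w14 252 None
w14 266 None
w15 0 (np.int64(255), np.int64(323), 69)
w15 14 (np.int64(254), np.int64(322), 69)
w15 28 (np.int64(254), np.int64(322), 69)
w15 42 (np.int64(255), np.int64(321), 67)
w15 56 (np.int64(254), np.int64(321), 68)
w15 70 (np.int64(254), np.int64(320), 67)
w15 84 (np.int64(254), np.int64(320), 67)
w15 98 (np.int64(255), np.int64(329), 66)
w15 112 (np.int64(255), np.int64(329), 67)
w15 126 (np.int64(255), np.int64(329), 67)
w15 140 (np.int64(256), np.int64(329), 67)
w15 154 (np.int64(256), np.int64(329), 67)
w15 168 (np.int64(256), np.int64(329), 67)
w15 182 (np.int64(256), np.int64(312), 57)
w15 196 (np.int64(256), np.int64(311), 56)
w15 210 (np.int64(255), np.int64(311), 57)
w15 224 (np.int64(255), np.int64(310), 56)
w15 238 (np.int64(255), np.int64(309), 54)
w15 252 (np.int64(257), np.int64(309), 53)
w15 266 (np.int64(217), np.int64(308), 62)
0.09 [[250.  57.]
 [318.  57.]]
0.1 [[250.  28.]
 [319.  28.]]
0.11 [[249.  -2.]
 [320.  -2.]]
0.12 [[249. -32.]
 [320. -32.]]
0.126 [[248. -51.]
 [321. -51.]]
```

```bash
python3 - <<'E'
from h import *
go(.665,-.2641,.125,90.9)
E
```

```text
d [-7.72 -2.08  1.76] twist -0.42 alt 29.58 q7 1.53 t 44.5
```

>>> move_arm([
  {"dx": -7.7,"dy": -2.1,"dz": 0,"twist": -0.4,"hand": -1},
  {"dx": -7.7,"dy": -2.1,"dz": 0,"twist": -0.4,"hand": -1},
  {"dx": -7.7,"dy": -2.1,"dz": 0,"twist": -0.4,"hand": -1},
  {"dx": -7.7,"dy": -2.1,"dz": 0,"twist": -0.4,"hand": -1},
  {"dx": -7.7,"dy": -2.1,"dz": 0.5,"twist": -0.4,"hand": -1},
  {"dx": -7.7,"dy": -2.1,"dz": 1,"twist": -0.4,"hand": -1},
  {"dx": -7.7,"dy": -2.1,"dz": 1.7,"twist": -0.4,"hand": -1},
  {"dx": -7.7,"dy": -2.1,"dz": 1.7,"twist": -0.4,"hand": -1},
  {"dx": -7.7,"dy": -2.1,"dz": 1.7,"twist": -0.4,"hand": -1},
  {"dx": -7.7,"dy": -2.1,"dz": 1.7,"twist": -0.4,"hand": -1},
])

```text
time_s: 45.5
ee_pos: [0.6631, -0.264, 0.0893]
ee_rot: [-0.007, 1.0, -0.0, 0.0]
wrist_force: [1.0, 0.9, -0.1]
width: 0.0258
finger_force: 34.9
```

```bash
python3 - <<'E'
from h import *
go(.665,-.2641,.065,90.9); s=sensors.get_state();print(s["ee_pos"],s["width"])
E
```

```text
d [-0.07 -0.01  2.37] twist -0.02 alt 29.98 q7 1.55 t 45.5
[ 0.66312118 -0.26395837  0.08926516] 0.025818483890816462
```

>>> move_arm([
  {"dx": -0.07,"dy": 0,"dz": 1,"twist": 0,"hand": -1},
  {"dx": -0.07,"dy": 0,"dz": 1.7,"twist": 0,"hand": -1},
  {"dx": -0.07,"dy": 0,"dz": 2.2,"twist": 0,"hand": -1},
  {"dx": -0.07,"dy": 0,"dz": 2.4,"twist": 0,"hand": -1},
  {"dx": -0.07,"dy": 0,"dz": 2.4,"twist": 0,"hand": -1},
  {"dx": -0.07,"dy": 0,"dz": 2.4,"twist": 0,"hand": -1},
])

```text
time_s: 46.1
ee_pos: [0.6656, -0.2639, 0.029]
ee_rot: [-0.007, 1.0, -0.0, 0.0]
wrist_force: [-0.7, 0.8, 0.3]
width: 0.0256
finger_force: 34.9
```

```bash
python3 - <<'E'
from h import *
go(.665,-.2641,.055,90.9); s=sensors.get_state();print(s["ee_pos"],s["width"])
c,im=shot("wrist","w16"); blobs(c,im,"dark",.038,300); blobs(c,im,"pale",s["ee_pos"][2]+.0183+.026,300)
E
```

```text
d [ 0.02 -0.01  0.36] twist -0.02 alt 29.98 q7 1.52 t 46.1
[ 0.66557328 -0.26386972  0.02904902] 0.025564910601324393
dark px [405. 193.] world mm 634.3 -201.3 size 93 4 yaw -89.6
dark px [243. 216.] world mm 648.1 -286.6 size 29 13 yaw -0.4
dark px [435.  54.] world mm 565.0 -200.9 size 94 28 yaw -89.2
dark px [240.  45.] world mm 565.9 -286.5 size 28 13 yaw -0.4
pale px [301. 340.] world mm 697.1 -256.4 size 183 5 yaw -89.2
pale px [349. 291.] world mm 673.2 -235.0 size 31 6 yaw 5.6
pale px [218. 290.] world mm 673.9 -293.4 size 31 5 yaw -8.7
pale px [491. 125.] world mm 600.2 -182.3 size 37 3 yaw 0.6
pale px [286. 133.] world mm 610.3 -263.9 size 109 26 yaw -0.0
pale px [228.  97.] world mm 596.3 -286.6 size 80 3 yaw 0.8
```

>>> move_arm([
  {"dx": 0,"dy": 0,"dz": 0.2,"twist": 0,"hand": -1},
  {"dx": 0,"dy": 0,"dz": 0.36,"twist": 0,"hand": -1},
  {"dx": 0,"dy": 0,"dz": 0.38,"twist": 0,"hand": -1},
  {"dx": 0,"dy": 0,"dz": 0.38,"twist": 0,"hand": -1},
])

```text
time_s: 46.55
ee_pos: [0.6657, -0.2639, 0.0198]
ee_rot: [-0.007, 1.0, -0.0, 0.001]
wrist_force: [-0.9, 0.1, 5.7]
width: 0.0258
finger_force: 34.9
```

Contact at 5.7 N; release and lift away.

>>> move_arm([
  {"dx": 0,"dy": 0,"dz": -0.05,"twist": 0,"hand": 0},
  {"dx": 0,"dy": 0,"dz": -0.05,"twist": 0,"hand": 0},
  {"dx": 0,"dy": 0,"dz": -0.05,"twist": 0,"hand": 0},
  {"dx": 0,"dy": 0,"dz": -0.05,"twist": 0,"hand": 0},
  {"dx": 0,"dy": 0,"dz": -2,"twist": 0,"hand": 0},
  {"dx": 0,"dy": 0,"dz": -4,"twist": 0,"hand": 0},
  {"dx": 0,"dy": 0,"dz": -6,"twist": 0,"hand": 0.2},
  {"dx": 0,"dy": 0,"dz": -6,"twist": 0,"hand": 0.2},
])

```text
time_s: 47.35
ee_pos: [0.6693, -0.2639, 0.1774]
ee_rot: [-0.007, 1.0, -0.001, 0.006]
wrist_force: [1.6, 0.4, 1.4]
width: 0.0545
finger_force: 0.0
```

```bash
python3 - <<'E'
from h import *
c,im=shot("wrist","w17"); print(sensors.get_state()["ee_pos"])
blobs(c,im,"pale",.064,300); print(); blobs(c,im,"pale",.026,300)
go(.388,-.156,.10,86.7)
E
```

```text
[ 0.66758784 -0.26389679  0.17345214]
pale px [321. 119.] world mm 608.3 -228.1 size 138 130 yaw 0.7

pale px [321. 119.] world mm 609.1 -223.7 size 155 146 yaw 0.7
d [11.16  4.47  4.25] twist 0.68 alt -29.32 q7 1.59 t 47.4
```

>>> move_arm([
  {"dx": 11.2,"dy": 4.5,"dz": 0,"twist": 0.7,"hand": 0.2},
  {"dx": 11.2,"dy": 4.5,"dz": 0,"twist": 0.7,"hand": 0.2},
  {"dx": 11.2,"dy": 4.5,"dz": 0,"twist": 0.7,"hand": 0.2},
  {"dx": 11.2,"dy": 4.5,"dz": 0,"twist": 0.7,"hand": 0.2},
  {"dx": 11.2,"dy": 4.5,"dz": 0,"twist": 0.7,"hand": 0.2},
  {"dx": 11.2,"dy": 4.5,"dz": 0,"twist": 0.7,"hand": 0.2},
  {"dx": 11.2,"dy": 4.5,"dz": 1,"twist": 0.7,"hand": 0.2},
  {"dx": 11.2,"dy": 4.5,"dz": 3,"twist": 0.7,"hand": 0.2},
  {"dx": 11.2,"dy": 4.5,"dz": 4.2,"twist": 0.7,"hand": 0.2},
  {"dx": 11.2,"dy": 4.5,"dz": 4.2,"twist": 0.7,"hand": 0.2},
  {"dx": 11.2,"dy": 4.5,"dz": 4.2,"twist": 0.7,"hand": 0.2},
  {"dx": 11.2,"dy": 4.5,"dz": 4.2,"twist": 0.7,"hand": 0.2},
])

```text
time_s: 48.6
ee_pos: [0.3846, -0.1553, 0.065]
ee_rot: [0.03, 1.0, -0.0, 0.001]
wrist_force: [0.5, -1.0, -0.0]
width: 0.0551
finger_force: 0.0
```

```bash
python3 - <<'E'
from h import *
go(.388,-.1565,.015,86.7); s=sensors.get_state();print(s["ee_pos"],s["width"])
shot("wrist","w18"); c,im=load("w18"); blobs(c,im,"pale",.026,300)
E
```

```text
d [-0.13 -0.04  3.4 ] twist -0.02 alt 29.98 q7 1.39 t 48.6
[ 0.38459148 -0.15529232  0.0650366 ] 0.055075882213457675
pale px [283. 314.] world mm 450.6 -159.9 size 25 9 yaw 86.6
pale px [283. 195.] world mm 367.9 -155.1 size 103 25 yaw -3.3
```

>>> move_arm([
  {"dx": -0.1,"dy": 0,"dz": 1.5,"twist": 0,"hand": 0.2},
  {"dx": -0.1,"dy": 0,"dz": 2.5,"twist": 0,"hand": 0.2},
  {"dx": -0.1,"dy": 0,"dz": 3.2,"twist": 0,"hand": 0.2},
  {"dx": -0.1,"dy": 0,"dz": 3.3,"twist": 0,"hand": -1},
  {"dx": -0.1,"dy": 0,"dz": 3.3,"twist": 0,"hand": -1},
  {"dx": -0.1,"dy": 0,"dz": 3.3,"twist": 0,"hand": -1},
  {"dx": -0.1,"dy": 0,"dz": 3.3,"twist": 0,"hand": -1},
  {"dx": -0.1,"dy": 0,"dz": 3.3,"twist": 0,"hand": -1},
  {"dx": -0.1,"dy": 0,"dz": 3.3,"twist": 0,"hand": -1},
  {"dx": -0.1,"dy": 0,"dz": 3.3,"twist": 0,"hand": -1},
])

```text
time_s: 49.65
ee_pos: [0.3869, -0.1558, -0.0176]
ee_rot: [0.03, 1.0, -0.001, 0.001]
wrist_force: [-0.7, -0.1, 8.7]
width: 0.0252
finger_force: 35.0
```

>>> move_arm([
  {"dx": 0,"dy": 0,"dz": -0.5,"twist": 0,"hand": -1},
  {"dx": 0,"dy": 0,"dz": -1.5,"twist": 0,"hand": -1},
  {"dx": 0,"dy": 0,"dz": -3,"twist": 0,"hand": -1},
  {"dx": 0,"dy": 0,"dz": -5,"twist": 0,"hand": -1},
  {"dx": 0,"dy": 0,"dz": -6,"twist": 0,"hand": -1},
  {"dx": 0,"dy": 0,"dz": -6,"twist": 0,"hand": -1},
])

```text
time_s: 50.25
ee_pos: [0.3884, -0.1561, 0.135]
ee_rot: [0.03, 1.0, -0.002, 0.003]
wrist_force: [-0.0, -0.8, -0.4]
width: 0.0255
finger_force: 35.0
```

```bash
python3 - <<'E'
from h import *
s=sensors.get_state();print(s["ee_pos"],s["width"])
shot("wrist","w19"); endoff("w19","pale",top=-.0445)
go(.6073,-.180,.13,90.9)
E
```

```text
[ 0.38841631 -0.15611496  0.13497124] 0.025466142136432265
held pale [(30, 1), (33, 1), (36, 1), (39, 1), (42, 1), (45, 1), (48, 1), (51, 1), (54, 1), (57, 1), (60, 1), (63, 1), (66, 1), (69, 1), (72, 0), (75, 0), (78, 0), (81, 0), (84, 0), (87, 0), (90, 0), (93, 0), (96, 0), (99, 0), (102, 0), (105, 0), (108, 0), (111, -1), (114, -1), (117, -1)]
d [-8.84 -0.42  1.55] twist -0.73 alt 29.27 q7 1.51 t 50.3
```

>>> move_arm([
  {"dx": -8.8,"dy": -0.4,"dz": 0,"twist": -0.7,"hand": -1},
  {"dx": -8.8,"dy": -0.4,"dz": 0,"twist": -0.7,"hand": -1},
  {"dx": -8.8,"dy": -0.4,"dz": 0,"twist": -0.7,"hand": -1},
  {"dx": -8.8,"dy": -0.4,"dz": 0,"twist": -0.7,"hand": -1},
  {"dx": -8.8,"dy": -0.4,"dz": 0.5,"twist": -0.7,"hand": -1},
  {"dx": -8.8,"dy": -0.4,"dz": 1,"twist": -0.7,"hand": -1},
  {"dx": -8.8,"dy": -0.4,"dz": 1.6,"twist": -0.7,"hand": -1},
  {"dx": -8.8,"dy": -0.4,"dz": 1.6,"twist": -0.7,"hand": -1},
  {"dx": -8.8,"dy": -0.4,"dz": 1.6,"twist": -0.7,"hand": -1},
])

```text
time_s: 51.2
ee_pos: [0.6036, -0.1786, 0.0909]
ee_rot: [-0.007, 1.0, -0.0, -0.001]
wrist_force: [0.4, -0.0, -0.5]
width: 0.0258
finger_force: 35.0
```

```bash
python3 - <<'E'
from h import *
go(.6077,-.1795,.065,90.9); s=sensors.get_state();print(s["ee_pos"],s["width"])
E
```

```text
d [-0.17 -0.04  2.43] twist -0.02 alt 29.98 q7 1.4 t 51.2
[ 0.60364239 -0.17855979  0.0908544 ] 0.025793998459579155
```

>>> move_arm([
  {"dx": -0.15,"dy": -0.04,"dz": 1,"twist": 0,"hand": -1},
  {"dx": -0.15,"dy": -0.04,"dz": 1.7,"twist": 0,"hand": -1},
  {"dx": -0.15,"dy": -0.04,"dz": 2.2,"twist": 0,"hand": -1},
  {"dx": -0.15,"dy": -0.04,"dz": 2.4,"twist": 0,"hand": -1},
  {"dx": -0.15,"dy": -0.04,"dz": 2.4,"twist": 0,"hand": -1},
  {"dx": -0.15,"dy": -0.04,"dz": 2.4,"twist": 0,"hand": -1},
])

```text
time_s: 51.8
ee_pos: [0.6094, -0.1794, 0.0323]
ee_rot: [-0.007, 1.0, -0.0, 0.001]
wrist_force: [-0.3, -0.4, 0.8]
width: 0.0254
finger_force: 35.0
```

```bash
python3 - <<'E'
from h import *
go(.6077,-.1795,.0555,90.9); s=sensors.get_state();print(s["ee_pos"],s["width"])
E
```

```text
d [ 0.07 -0.    0.47] twist -0.02 alt 29.98 q7 1.36 t 51.8
[ 0.60937024 -0.17941885  0.03231106] 0.02539175650705636
```

>>> move_arm([
  {"dx": 0.03,"dy": 0,"dz": 0.25,"twist": 0,"hand": -1},
  {"dx": 0.03,"dy": 0,"dz": 0.42,"twist": 0,"hand": -1},
  {"dx": 0.03,"dy": 0,"dz": 0.48,"twist": 0,"hand": -1},
  {"dx": 0.03,"dy": 0,"dz": 0.48,"twist": 0,"hand": -1},
])

```text
time_s: 52.2
ee_pos: [0.6082, -0.1796, 0.0205]
ee_rot: [-0.007, 1.0, -0.0, 0.0]
wrist_force: [-3.6, 0.5, 10.6]
width: 0.0256
finger_force: 35.0
```

>>> move_arm([
  {"dx": 0,"dy": 0,"dz": -0.05,"twist": 0,"hand": -0.15},
  {"dx": 0,"dy": 0,"dz": -0.05,"twist": 0,"hand": -0.15},
  {"dx": 0,"dy": 0,"dz": -0.05,"twist": 0,"hand": -0.15},
  {"dx": 0,"dy": 0,"dz": -0.05,"twist": 0,"hand": -0.15},
  {"dx": 0,"dy": 0,"dz": -2,"twist": 0,"hand": -0.15},
  {"dx": 0,"dy": 0,"dz": -4,"twist": 0,"hand": -0.15},
  {"dx": 0,"dy": 0,"dz": -6,"twist": 0,"hand": 0.2},
  {"dx": -2,"dy": 0,"dz": -8,"twist": 0,"hand": 0.2},
  {"dx": -4,"dy": 0,"dz": -9,"twist": 0,"hand": 0.2},
  {"dx": -4,"dy": 0,"dz": -9,"twist": 0,"hand": 0.2},
  {"dx": -4,"dy": 0,"dz": -9,"twist": 0,"hand": 0.2},
])

```text
time_s: 53.3
ee_pos: [0.7112, -0.1768, 0.2457]
ee_rot: [-0.007, 1.0, 0.001, 0.002]
wrist_force: [-0.3, -0.4, -1.3]
width: 0.055
finger_force: 0.0
```

```bash
python3 - <<'E'
from h import *
c,im=shot("wrist","w20"); print(sensors.get_state()["ee_pos"]); d,jm=shot("scene","s20")
a=cv2.resize(im[0:290,150:540],(585,435));b=cv2.resize(jm[160:340,200:400],(200,180))
cv2.imwrite("pics/m20.png",a)
# scene crop saved for a second look
cv2.imwrite("pics/s20c.png",cv2.resize(jm[150:340,180:400],None,fx=3,fy=3,interpolation=cv2.INTER_CUBIC))
go(.608,-.222,.3)
E
```

```text
[ 0.70931506 -0.17708158  0.24428235]
d [ 4.03 -1.72 -0.85] twist 0.0 alt 0.0 q7 1.48 t 53.4
```

View pics/m20.png

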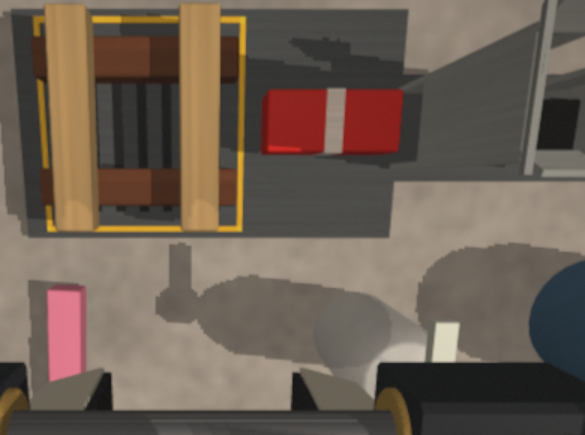

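The crib is laid in the square: pale sticks at cols ~70 and ~200, dark sticks at rows ~60 and ~187, red at (333,121). Checking the spacings.

```bash
python3 - <<'E'
from h import *
c,im=load("w20")
f=lambda p,z:print((unproj(c,np.array(p)/1.5+[150,0],z)*1000).round(1)[:,:2].tolist())
f([[46,5],[87,5],[56,231],[98,231]],.064)
f([[181,5],[220,5],[181,231],[219,231]],.064)
f([[130,37],[130,81],[140,169],[140,205]],.038)
f([[264,121],[402,121]],.052); f([[40,18],[245,18],[242,230],[49,230]],.012)
s=sensors.get_state(); print(s["finger_force"],s["wrist_force"])
E
```

```text
[[540.5, -275.2], [540.2, -249.9], [678.8, -276.1], [678.4, -247.5]]
[[539.3, -191.8], [539.0, -167.7], [677.6, -191.1], [677.2, -165.2]]
[[551.8, -226.8], [579.1, -227.3], [636.8, -221.2], [661.8, -221.5]]
[[604.9, -136.3], [603.6, -44.0]]
[[534.4, -293.3], [532.3, -148.4], [680.7, -145.7], [682.8, -295.0]]
0.0 [-0.87062551  0.66811652 -0.19197329]
```

View pics/s20c.png

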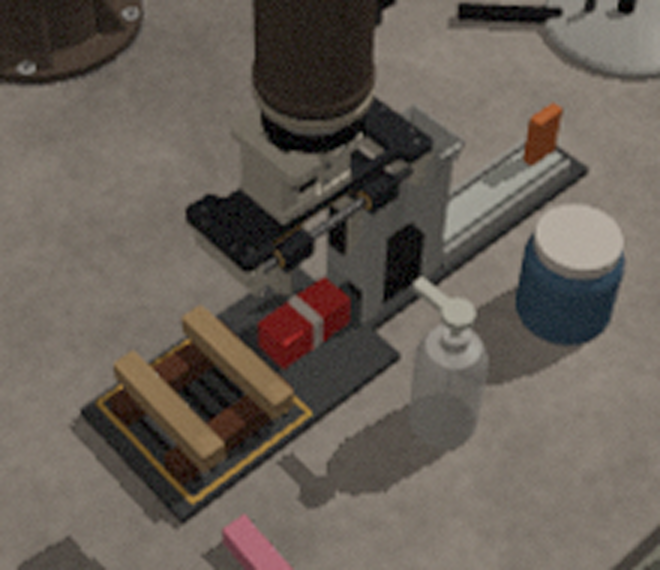

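```bash
python3 - <<'E'
from h import *
for f in("t1","t8"):
    c,im=load(f); blobs(c,im,"orange",.09,25)
E
```

```text
orange px [193. 188.] world mm 603.7 208.9 size 34 10 yaw 89.4
orange px [176. 188.] world mm 602.5 266.8 size 34 14 yaw 89.4
```

```bash
python3 -c "
from bench import workorder
print(workorder.sign_off())"
```

```text
the job is handed in; nothing more can be done
None
```

The job is done and handed in: the firelighter is out on the hearth plate in front of the outlet, the charcoal (the only other brick there) is in the magazine, the slide is fully back, and the crib is in the yellow square with its sticks about 84 mm apart.

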